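# Reset the jig stop by one notch and bring the bellows box up to it

### The job

Make the bellows jig ready for the larger of the two beechwood bellows boxes: press down the pad on the jig's stop so that its tab lifts out of its notch, shift the stop exactly one notch away from the larger box, and let the tab drop fully home in that notch. Then slide the larger box along the deck, without lifting it, until it sits flush against both the fence and the stop. Leave the smaller box and everything else where they are.

Things in the scene. Friction and masses are not known exactly. Their poses are not given: they have to be found in the camera images.
- jig: Stop jig, fixed, turned a little. Origin: on the worktop, half-way along, in the plane of the fence's working face. y runs along the fence (560 mm, -280 to 280), x from that face towards the rack, away from the robot. On the -x side a white deck, 130 mm deep, top at z = 12 mm, carries the boxes; its ends and robot side are open. Fence 14 mm thick, top at z = 45 mm.
- rack (a point): Top of the steel rack behind the fence, at its middle notch: jig x = 61, y = 0, z = 62 mm. The rack is 32 mm thick and has five open-topped notches, 22 mm wide and 22 mm deep, at jig y = -100, -50, 0, 50 and 100 mm.
- stop (a joint): Slide of the aluminium stop along the fence, m, towards the jig's +y; 0 = middle notch, where it starts (within 2 mm); notches are at multiples of 0.05. The tab has 3 mm of play either way in a notch. Sliding takes about 1 N with the tab up, up to 4 N with the tab dragging on the rack's top. With the tab in a notch it is locked.
- latch (a joint): Rocker latch of the stop, rad: 0 = tab fully down in a notch, about 0.24 = tab (16 mm wide) resting on the rack's top between notches, 0.36 = pad pressed to its limit. Pivot at jig x = 12 mm, z = 72 mm. Pressing the pad down raises the tab; a spring drops the tab when the pad is let go.
- pad (a point): Middle of the top of the latch's steel press pad, on the robot side, 77 mm from the pivot (jig x = -65 mm), z = 75 mm when up. Pad 62 (jig x) by 58 mm (jig y); 10 mm high lips along its two y edges leave a pocket 48 mm wide in which a fingertip can press down and push the stop sideways. 3 N starts it, 6 N holds it down; 23 to 26 mm down clears the rack, 27 mm is the limit.
- stop_block (a point): Centre of the stop's aluminium block that lies across the deck under the pad: 88 mm (jig x, from -90 to -2) by 64 mm (jig y) by 16 mm, z = 14 to 30 mm. Its two y faces, 32 mm either side of this point, are the stop faces for the boxes.
- big_centre (a point): Centre (half-way up) of the larger bellows box, beech, 80 mm (x) by 120 mm (y, along the fence) by 60 mm high, about 0.3 kg, loose on the deck at one end of the jig, its axes nearly as the jig's.
- small_centre (a point): Centre of the smaller bellows box, beech, 60 (x) by 80 (y) by 45 mm high, loose on the deck at the other end of the jig. Stays where it is.
- gong_centre (a point): Bystander: polished brass chime gong, disc 120 mm across, 16 mm high at its boss. Its centre, 8 mm above the worktop.
- cover_centre (a point): Bystander: black plastic movement cover, 90 x 120 x 47 mm. Its centre, 20 mm above the worktop.
- driver_centre (a point): Bystander: hex driver, 170 mm, red handle, lying down. A point 12 mm above its underside, about half-way along.
- glue_centre (a point): Bystander: glue bottle, 56 mm across, 150 mm tall, standing. Its centre, 75 mm above the worktop.
- cup_centre (a point): Bystander: grey cup, 80 mm across, 85 mm tall. Its centre, 42 mm above the worktop.
- blank_centre (a point): Bystander: flat beech blank, 70 x 130 x 18 mm. Its centre, 9 mm above the worktop.
Not all that is in view belongs to the job. Leave any blue or red look-alike of the part that bears big_centre alone.

How it is judged:
By the outcome, as a careful person would: the job done as asked, in the order asked, and still so for the second after the job is handed in, with the robot touching nothing.
It also fails if it takes over 58 s, if anything falls off the work surface, if the arm or the gripper's body presses on something with over 40 N, if the wrist force passes 120 N, or if a joint passes its speed limit or range.

### The arm

A 7-joint arm with a two-finger parallel gripper is mounted at the origin on the work surface. World frame = base frame: x ahead of the robot, y to its left, z up, the work surface at z = 0. Lengths are in m, angles in rad, forces in N, time in s.
With the tool pointing down it reaches from about 0.4 to 0.875 m from the base axis. Payload 6.5 kg.
Tool frame: the origin (TCP) lies on the centre line of the jaws, within the pads' length; the fingertips stand 14 mm ahead of it and the grasp point (between the pads) lies 5 mm behind it; z points along the fingers, y is the direction in which the jaws open and shut (so a half turn about z gives the same grasp; the last joint's range is limited). The gripper opens to 85 mm and grips with 20 to 120 N. Pads are 22 mm wide; open, the fingers measure 114 mm over their backs; the gripper's body (76 mm by 85 mm) begins 54 mm behind the grasp point. The pads swing forward as they close: fully open they stand 13 mm farther back than shut.
Start: joints at [-1.254, 0.536, -0.004, 1.538, 0.003, 1.067, -0.071], TCP at [0.243, 0.603, 0.245] pointing down, gripper open.
Joint ranges: [-2.7, 2.7], [-0.37, 2.16], [-1.27, 1.26], [0.24, 2.4], [-1.31, 4.45], [0.19, 1.91], [-2.76, 2.76]. Speed limits (rad/s): [2.39, 2.39, 3.14, 3.14, 3.14, 3.14, 3.14].

### API

Orientations are given as a unit quaternion [w, x, y, z].
In Python, from bench import arm gives the robot as it stands.
- The arm moves only by the tool move_arm, never from a script. Its argument "plan" is a list of rows, each a list of 7 numbers: the shift along the tool's x, y, z in mm, then the turn, a rotation vector about the tool's x, y, z in rad, then the closure, from 0 (fully open) to 1 (shut). A call has 1 to 12 rows; each row shifts and turns the commanded pose from where the row before left it, along the tool's axes as they then stand; what a row does not reach is not made up. A row lasts 1/12 s, in which the tool goes at most 41.7 mm and 7.16 degrees, less where a joint would pass 70% of its speed; a pose out of reach is approached as far as the arm can. A call is refused whole if a number of a shift passes 41.7 or a number of a turn 0.125, either way. A call with a gripper value outside its range is refused whole. The fingers move at their own pace and stop on an object; "grip_force" is the grip in N (left out, the last holds). Time passes only in rows, so rows that do not move let the fingers close. It gives the time, the measured TCP pose, the force and the opening at its end, in the units of the state.
- arm.state(): the state, without advancing time (a new reading comes with each control period).
- arm.camera(name): name is "scene" or "top" or "wrist"; returns (picture, depth): 480x640x3 uint8, red, green, blue; 480x640 float32, m along the optical axis (not along the pixel's ray), 0 where there is no reading.
- arm.calibration(name): a dict with "fx", "fy", "cx", "cy" (pixels), "pose" (4x4, takes a point from camera to world coordinates). Camera axes: x right, y up, looking along -z (the intrinsics and any distortion apply to the point x, -y, -z); pixel columns grow to the right and rows downward; lengths in m; the calibration is good to about 2 mm. A picture is of the moment at which its call begins: read the wrist's pose just before it. calibration takes no time and is no camera call; for the wrist camera it gives the pose at the moment of the call.
- arm.close_job(): hands the job in, once; it reports no verdict.
Trained networks look in the newest picture that a camera, given by its name, has taken for a name from the list of things; names that differ only in an ending like _2 or _b are one class to them, and where a whole thing is asked for, a point or a joint stands for the part that bears it (a point fixed in the world has none). Each returns a list of dicts, best first, with "confidence" (0 to 1); they miss things now and then, are a little off and sometimes report something else, mostly with a low value. They report only what shows in the picture. A call takes as long as a camera call. They do not tell look-alikes from the thing itself.
- arm.masks_of(camera, name): "pixels" (480x640 bool, what is visible of it) and "location" ([column, row] in pixels, amid what is visible of it).
The state is a dict: "clock": time; "q": joint angles; "joint_vel": joint speeds; "effort": joint torques, N m; "ee_pos": TCP position; "orientation": TCP orientation; "ft_force": force on the tool from outside, world axes, zero at the start; "wrist_torque": the same for the moment, N m; "gripper_width": opening from 0.0 (shut) to 1.0 (fully open).
Only numpy, scipy, OpenCV 4.12 (cv2) and the standard library are available. Lean on these libraries where they do the work, as an engineer would, in place of code of your own. Each camera call takes 0.05 s, during which the arm holds its last target.

## Working session

There is one attempt and no reset: what is moved stays moved. The work goes in short steps, Python scripts to look and compute and a tool call to move; the robot and the scene stay as the last step left them, time stands still between calls to the robot, and variables do not carry over. Pictures are saved under pics/ and viewed, and the job is handed in when it is done.

Besides the shell and the picture viewer there is one more tool, called after "Call:" by a JSON object that holds its "api" and its "payload", one argument or row to a line. move_arm: Moves the arm, as the interface text tells. Its arguments: {"type":"object","properties":{"plan":{"type":"array","items":{"type":"array","items":{"type":"number"}}},"grip_force":{"type":"number"}},"required":["plan"]}

```bash
ls; mkdir -p pics; python3 - <<'E'
from bench import arm
import cv2
s=arm.state();print(s)
for n in("scene","top"):
    p,d=arm.camera(n);cv2.imwrite(f"pics/{n}0.png",p[:,:,::-1])
    import numpy as np
    np.save(f"{n}0.npy",d)
    c=arm.calibration(n);print(n,c)
E
```

```text
pics
{'clock': 0.0, 'q': array([-1.25421311,  0.53715435, -0.00441595,  1.5388722 ,  0.00261277,
        1.0673223 , -0.07116976]), 'joint_vel': array([-0.00024012, -0.00265046, -0.00122735, -0.00079806,  0.00016144,
        0.00017228, -0.00092711]), 'effort': array([-4.28396588e-04, -5.83419013e+01,  1.04829323e+00, -2.59111583e+01,
        1.22243474e-02,  9.51809721e-03,  1.18388819e-06]), 'ee_pos': array([0.24258022, 0.60237637, 0.24442132]), 'orientation': array([-9.16615573e-05,  1.90181586e-01,  9.81748541e-01, -8.70539829e-04]), 'ft_force': array([-0.29302707,  0.13027725,  0.34016807]), 'wrist_torque': array([-0.02017048, -0.06244469,  0.00337918]), 'gripper_width': 0.9974961403033539}
scene {'fx': 551.7108625510111, 'fy': 551.7108625510111, 'cx': 324.8835065608461, 'cy': 240.11669406548123, 'pose': array([[ 0.58157012, -0.57169323,  0.57874264,  1.26329034],
       [ 0.81348947,  0.41161192, -0.41086555, -0.50775046],
       [-0.00332831,  0.70974817,  0.70444762,  0.94887559],
       [ 0.        ,  0.        ,  0.        ,  1.        ]])}
top {'fx': 514.2492588027727, 'fy': 514.2492588027727, 'cx': 318.1985618341311, 'cy': 238.35204785204954, 'pose': array([[-4.92754132e-02,  9.76064752e-01, -2.11824300e-01,
         2.79849773e-01],
       [-9.98784747e-01, -4.83627872e-02,  9.49050333e-03,
         7.10452471e-03],
       [-9.81067786e-04,  2.12034528e-01,  9.77261683e-01,
         1.48278803e+00],
       [ 0.00000000e+00,  0.00000000e+00,  0.00000000e+00,
         1.00000000e+00]])}
```

View pics/scene0.png

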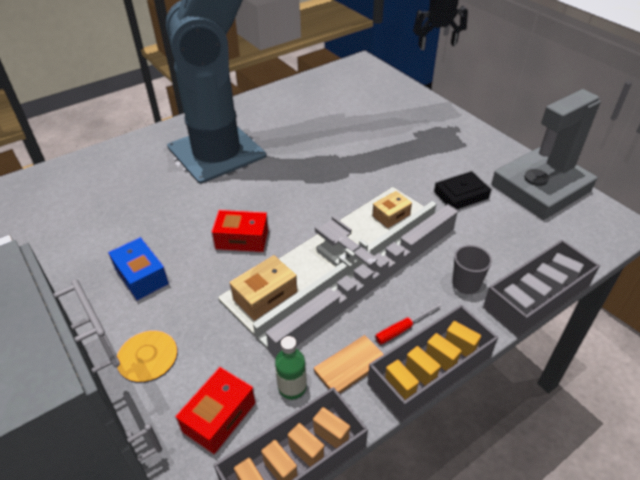

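View pics/top0.png

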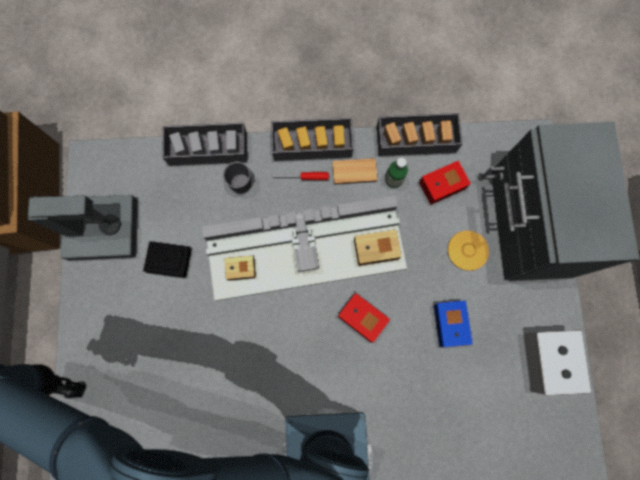

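The top view shows the big box at the jig's right-hand end (px 377,248, world −y), with a red look-alike near it at (364,316). The stop is at (305,245) and the small box at (239,267), so the stop has to move towards +y. Next I'll measure the poses.

```bash
cat > h.py <<'E'
import numpy as np,cv2
from bench import arm
def cloud(d,c):
    v,u=np.mgrid[0:480,0:640]
    P=np.stack([(u-c['cx'])/c['fx']*d,-(v-c['cy'])/c['fy']*d,-d],-1)
    T=np.array(c['pose']);W=P@T[:3,:3].T+T[:3,3];W[d<=0]=np.nan
    return W
E
python3 - <<'E'
from h import *
for n in("top","scene"):
    p,d=arm.camera(n);c=arm.calibration(n);W=cloud(d,c)
    print(n,{k:v for k,v in c.items() if k not in('pose','fx','fy','cx','cy')})
    np.savez(n+'1.npz',p=p,d=d,W=W)
    for nm in("jig","stop","latch","pad","stop_block","big_centre","small_centre","rack"):
        try: r=arm.masks_of(n,nm)
        except Exception as e: print(nm,e);continue
        for m in r:
            px=m['pixels'];w=W[px];w=w[~np.isnan(w[:,0])]
            print(n,nm,round(m['confidence'],2),np.round(m['location']),px.sum(),np.round(np.median(w,0),3),np.round(np.percentile(w,[3,97],0),3).tolist())
            if nm in('jig','big_centre','small_centre','latch','stop'): np.save(f"m_{n}_{nm}_{int(m['confidence']*100)}.npy",px)
print(arm.state()['clock'])
E
```

```text
top {}
top stop 0.68 [302. 247.] 1069 [0.567 0.035 0.074] [[0.502, 0.002, 0.026], [0.646, 0.063, 0.086]]
top latch 0.86 [303. 249.] 680 [0.548 0.034 0.075] [[0.503, 0.003, 0.069], [0.649, 0.053, 0.086]]
top pad 0.63 [303. 250.] 751 [0.549 0.034 0.075] [[0.502, 0.004, 0.067], [0.65, 0.055, 0.086]]
top stop_block 0.79 [302. 247.] 936 [0.564 0.035 0.074] [[0.503, 0.004, 0.03], [0.643, 0.062, 0.086]]
top stop_block 0.43 [238. 178.] 670 [0.795 0.22  0.044] [[0.745, 0.182, 0.001], [0.816, 0.251, 0.087]]
top big_centre 0.88 [377. 248.] 1346 [ 0.552 -0.169  0.071] [[0.514, -0.227, 0.025], [0.593, -0.113, 0.077]]
top big_centre 0.7 [452. 325.] 1457 [ 0.332 -0.362  0.06 ] [[0.277, -0.405, 0.016], [0.387, -0.327, 0.066]]
top big_centre 0.6 [444. 183.] 1329 [ 0.737 -0.381  0.059] [[0.692, -0.442, 0.012], [0.787, -0.324, 0.065]]
top big_centre 0.57 [366. 317.] 1326 [ 0.359 -0.121  0.06 ] [[0.306, -0.176, 0.042], [0.412, -0.067, 0.065]]
top small_centre 0.69 [241. 269.] 673 [0.516 0.216 0.056] [[0.488, 0.179, 0.027], [0.547, 0.256, 0.062]]
top rack 0.61 [300. 245.] 12313 [0.578 0.046 0.015] [[0.45
[... 712 characters left out ...]
 [[0.506, 0.001, 0.02], [0.657, 0.062, 0.086]]
scene big_centre 0.92 [264. 290.] 2755 [ 0.579 -0.179  0.071] [[0.524, -0.231, 0.018], [0.604, -0.114, 0.075]]
scene big_centre 0.79 [215. 410.] 4129 [ 0.762 -0.389  0.06 ] [[0.704, -0.446, 0.003], [0.802, -0.323, 0.063]]
scene big_centre 0.73 [241. 231.] 2038 [ 0.38  -0.128  0.058] [[0.32, -0.183, 0.009], [0.428, -0.065, 0.063]]
scene big_centre 0.7 [140. 267.] 2207 [ 0.365 -0.369  0.059] [[0.284, -0.406, 0.008], [0.398, -0.328, 0.063]]
scene small_centre 0.59 [391. 208.] 1020 [0.533 0.211 0.055] [[0.494, 0.18, 0.016], [0.552, 0.258, 0.06]]
scene rack 0.67 [339. 264.] 13487 [0.625 0.008 0.037] [[0.477, -0.237, 0.008], [0.698, 0.293, 0.077]]
1.0
```

```bash
python3 - <<'E'
from h import *
from scipy.optimize import least_squares
for n in("top","scene"):
    W=np.load(n+'1.npz')['W'].reshape(-1,3); W=W[~np.isnan(W[:,0])]
    R=W[(W[:,0]>.42)&(W[:,0]<.75)&(abs(W[:,1]-.03)<.33)]
    # rough yaw
    th=None
    S=R[(R[:,2]>.007)&(R[:,2]<.017)]
    print(n,'deck z',np.median(S[:,2]),len(S))
    rect=cv2.minAreaRect((S[:,:2]*1000).astype(np.float32));print(rect)
    F=R[(R[:,2]>.041)&(R[:,2]<.049)]
    K=R[(R[:,2]>.058)&(R[:,2]<.066)]
    def bins(P,yaw):
        c,s=np.cos(yaw),np.sin(yaw); return np.c_[P[:,0]*c+P[:,1]*s,-P[:,0]*s+P[:,1]*c,P[:,2]]
    yaw=0.07
    for it in range(6):
        D=bins(S,yaw); D=D[D[:,0]<np.median(bins(K,yaw)[:,0])-.04]
        b=np.arange(D[:,1].min()+.02,D[:,1].max()-.02,.01)
        e=[];
        for y in b:
            m=D[(D[:,1]>=y)&(D[:,1]<y+.01)]
            if len(m)>3:e.append((y+.005,m[:,0].min()))
        e=np.array(e);f=np.polyfit(e[:,0],e[:,1],1)
        r=e[:,1]-np.polyval(f,e[:,0]);k=abs(r)<.004;f=np.polyfit(e[k,0],e[k,1],1)
        yaw-=f[0] if abs(f[0])>1e-4 else 0
    D=bins(S,yaw);print('yaw edge',yaw,'deck robot edge x',np.polyval(f,0),'deck x max',np.percentile(D[:,0],[50,90,95,99]),'ylims',np.percentile(D[:,1],[0.1,.5,99.5,99.9]))
    for nm,P in(('F',F),('K',K)):
        Q=bins(P,yaw);Q=Q[Q[:,0]>np.polyval(f,0)+.12]
        print(nm,len(Q),'x pct',np.round(np.percentile(Q[:,0],[2,10,50,90,98]),4),'y',np.round(np.percentile(Q[:,1],[.5,99.5]),4),'z',np.median(Q[:,2]), 'slope',np.polyfit(Q[:,1],Q[:,0],1)[0])
    # image of jig heights
p=np.load('scene1.npz')['p'];q=p[170:350,200:470,::-1];cv2.imwrite('pics/sc1.png',cv2.resize(q,None,fx=2.9,fy=2.9,interpolation=2))
p=np.load('top1.npz')['p'];q=p[190:305,195:415,::-1];cv2.imwrite('pics/tp1.png',cv2.resize(q,None,fx=3.6,fy=3.6,interpolation=2))
E
```

```text
top deck z 0.011800476772037327 6604
((585.79248046875, 30.701568603515625), (658.4832153320312, 328.2931823730469), 89.99920654296875)
yaw edge 0.06896120945577783 deck robot edge x 0.45454940531057664 deck x max [0.53725603 0.63094414 0.63933063 0.69645236] ylims [-0.32393186 -0.29039164  0.27271927  0.31544669]
F 979 x pct [0.5852 0.5906 0.6071 0.6528 0.6757] y [-0.2885  0.2712] z 0.044710619974367205 slope -0.049457772954781154
K 1457 x pct [0.6304 0.6384 0.656  0.6742 0.6831] y [-0.2896  0.2741] z 0.06187707286760924 slope -0.04292050770117914
scene deck z 0.01255826499578594 4168
((564.5938110351562, 50.812591552734375), (613.9228515625, 285.3055419921875), 89.2835464477539)
yaw edge 0.14520599336016646 deck robot edge x 0.46942252528679557 deck x max [0.53814576 0.66652188 0.67309301 0.6789007 ] ylims [-0.33070953 -0.32967919  0.23070201  0.23407725]
F 1728 x pct [0.5915 0.5956 0.6073 0.672  0.6795] y [-0.3303  0.2246] z 0.044974559475440046 slope 0.037204502978117567
K 2545 x pct [0.6355 0.6416 0.6574 0.6719 0.6784] y [-0.3301  0.2253] z 0.06246556762944533 slope 0.029814958690984873
```

View pics/sc1.png

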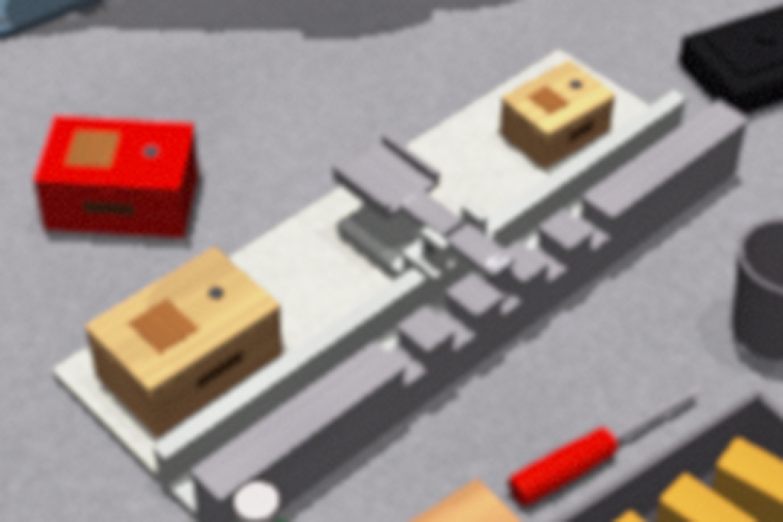

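View pics/tp1.png

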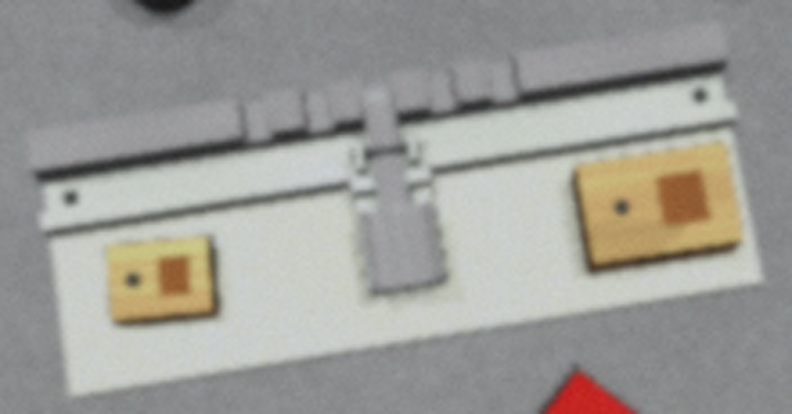

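```bash
cat >> h.py <<'E'
def tojig(W,J):
    x0,y0,a=J;c,s=np.cos(a),np.sin(a);dx=W[...,0]-x0;dy=W[...,1]-y0
    return np.stack([dx*c+dy*s,-dx*s+dy*c,W[...,2]],-1)
def toworld(P,J):
    x0,y0,a=J;c,s=np.cos(a),np.sin(a);P=np.asarray(P,float)
    return np.array([x0+c*P[0]-s*P[1],y0+s*P[0]+c*P[1]])
E
python3 - <<'E'
from h import *
from scipy.optimize import minimize
for n in("top","scene"):
    W=np.load(n+'1.npz')['W'].reshape(-1,3); W=W[~np.isnan(W[:,0])]
    R=W[(W[:,0]>.42)&(W[:,0]<.75)&(abs(W[:,1]-.03)<.33)]
    K=R[(R[:,2]>.058)&(R[:,2]<.066)]
    J=np.array([.595,.03,.112])
    def sg(t): return 1/(1+np.exp(-t/.0012))
    def box(v,a,b): return sg(v-a)*sg(b-v)
    Rf=R[(R[:,2]<.068)]
    def f(J):
        P=tojig(Rf,J);x,y=P[:,0],P[:,1]
        notblk=(abs(y)>.04)&~((x<-.02)&(x>-.125)&((abs(y+.2)<.08)|(abs(y-.2)<.08)))
        h=np.where(x<-.0,0,0)+.012*box(x,-.13,.0)*box(y,-.28,.28)
        h=np.maximum(h,.045*box(x,0,.014)*box(y,-.28,.28))
        nt=np.ones_like(y)
        for q in(-.1,-.05,0,.05,.1): nt=nt*(1-box(y,q-.011,q+.011))
        h=np.maximum(h,box(x,.045,.077)*box(y,-.28,.28)*(.040+.022*nt))
        use=notblk&(x<.074)&~((x>.016)&(x<.04))&~((x<-0.01)&(P[:,2]>.02))
        r=np.abs(P[:,2]-h);return np.where(use,np.minimum(r,.015),.004).mean()
    best=None
    for dx in(-.004,0,.004):
      for dy in(-.006,0,.006):
        r=minimize(f,J+[dx,dy,0],method='Nelder-Mead',options=dict(initial_simplex=np.array([J+[dx,dy,0],J+[dx+.005,dy,0],J+[dx,dy+.006,0],J+[dx,dy,.01]]),xatol=1e-5,fatol=1e-8,maxiter=600))
        if best is None or r.fun<best.fun:best=r
    J=best.x;print(n,J,best.fun)
    Kj=tojig(K,J);Kj=Kj[Kj[:,0]>.03]
    print(' rack x',np.percentile(Kj[:,0],[3,50,97]),'y',np.percentile(Kj[:,1],[.5,99.5]),np.polyfit(Kj[:,1],Kj[:,0],1))
    import glob
    P=tojig(W,J)
    # boxes tops
    for nm,zc,y0 in(('big',.072,-.2),('small',.057,.2)):
        B=P[(abs(P[:,2]-zc)<.005)&(abs(P[:,1]-y0)<.1)&(P[:,0]<-.005)&(P[:,0]>-.16)]
        r=cv2.minAreaRect((B[:,:2]*1000).astype(np.float32));print(nm,len(B),np.median(B,0).round(4),B.mean(0).round(4),np.percentile(B,[1,99],0).round(4).tolist(),r)
    for zz,nm,t in((.075,'pad',.004),(.085,'lips',.004),(.030,'blk',.003)):
        B=P[(abs(P[:,2]-zz)<t)&(abs(P[:,1])<.05)&(P[:,0]<-.036)&(P[:,0]>-.12)]
        if len(B): print(nm,len(B),np.median(B,0).round(4),np.percentile(B,[2,98],0).round(4).tolist())
    np.save('J_'+n,J)
E
```

```text
top [0.59479497 0.0343635  0.11534703] 0.003912592894713115
 rack x [0.04513982 0.06090592 0.07682168] y [-0.28890804  0.27796625] [0.0006655  0.06187107]
big 1071 [-0.0631 -0.2003  0.0721] [-0.0628 -0.2004  0.072 ] [[-0.1018, -0.26, 0.0673], [-0.023, -0.1425, 0.0768]] ((-62.49151611328125, -201.26510620117188), (119.83991241455078, 80.54668426513672), 89.52391052246094)
small 537 [-0.0551  0.1929  0.0571] [-0.055   0.1923  0.057 ] [[-0.0849, 0.1525, 0.0523], [-0.0251, 0.2311, 0.0617]] ((-54.570960998535156, 192.1756591796875), (80.19438934326172, 60.26453399658203), 86.28189086914062)
pad 301 [-0.0672  0.0021  0.0749] [[-0.0954, -0.0207, 0.0715], [-0.0385, 0.0254, 0.0788]]
lips 75 [-0.0648 -0.0064  0.0849] [[-0.0952, -0.0264, 0.0812], [-0.0387, 0.031, 0.0885]]
blk 16 [-0.0707  0.0171  0.0299] [[-0.0901, -0.0295, 0.0271], [-0.0438, 0.0337, 0.0326]]
scene [0.59193746 0.03769869 0.11714047] 0.0034813554259447814
 rack x [0.05086162 0.06762265 0.08260288] y [-0.28012681  0.27573641] [0.00218088 0.06770556]
big 1679 [-0.0533 -0.2059  0.0724] [-0.0541 -0.2053  0.0724] [[-0.0958, -0.2622, 0.0676], [-0.0161, -0.1442, 0.0761]] ((-56.77335739135742, -202.84454345703125), (121.32563018798828, 84.46519470214844), 89.47974395751953)
small 562 [-0.0469  0.1868  0.0573] [-0.0474  0.1882  0.0573] [[-0.0798, 0.1492, 0.0528], [-0.0179, 0.2305, 0.0615]] ((-49.26069641113281, 190.6403045654297), (84.51683044433594, 62.59709930419922), 86.53421783447266)
pad 355 [-0.0631  0.0031  0.0753] [[-0.09, -0.0283, 0.0719], [-0.0367, 0.0264, 0.0786]]
lips 117 [-0.063   0.0238  0.0851] [[-0.0899, -0.0284, 0.0811], [-0.037, 0.0314, 0.0879]]
blk 226 [-0.0553 -0.0131  0.0301] [[-0.0839, -0.0311, 0.0274], [-0.037, 0.0148, 0.0327]]
```

```bash
python3 - <<'E'
from h import *
J=np.load('J_top.npy')
for n in("top","scene"):
    W=np.load(n+'1.npz')['W'].reshape(-1,3); W=W[~np.isnan(W[:,0])]
    P=tojig(W,J)
    rx=.061 if n=='top' else .064
    if n=='scene': print('scene rack x', np.percentile(P[(abs(P[:,2]-.062)<.003)&(abs(P[:,1])<.27)&(P[:,0]>.03)][:,0],[3,97]))
    S=P[(abs(P[:,0]-rx)<.012)&(abs(P[:,1])<.3)]
    hi=S[abs(S[:,2]-.062)<.004]
    h,e=np.histogram(S[:,1],np.arange(-.125,.126,.002));
    lo=S[(S[:,2]<.056)]
    for q in(-.1,-.05,.05,.1):
        l=lo[abs(lo[:,1]-q)<.02]
        a=hi[(hi[:,1]<q)&(hi[:,1]>q-.03),1].max() if 1 else 0; 
        H=hi[abs(hi[:,1]-q)<.03][:,1];H=np.sort(H);g=np.diff(H);i=g.argmax()
        print(n,q,'gap',H[i].round(4),H[i+1].round(4),'mid',((H[i]+H[i+1])/2).round(4),'lo med',np.median(l[:,1]).round(4) if len(l) else None)
    print('rack ends',np.percentile(hi[:,1],[0.3,99.7]), 'fence ends',np.percentile(P[(abs(P[:,2]-.045)<.003)&(abs(P[:,0]-.007)<.008)&(abs(P[:,1])<.3)][:,1],[.5,99.5]))
    D=P[(abs(P[:,2]-.012)<.004)&(P[:,0]>-.12)&(P[:,0]<-.01)&(abs(P[:,1])<.3)];print('deck ends',np.percentile(D[:,1],[.2,99.8]))
    T=P[(P[:,2]>.066)&(P[:,0]>.045)&(P[:,0]<.08)&(abs(P[:,1])<.03)]
    if len(T):print('tab arm',np.percentile(T,[2,50,98],0).round(4).tolist())
E
```

```text
top -0.1 gap -0.1103 -0.0882 mid -0.0992 lo med -0.1006
top -0.05 gap -0.0606 -0.0385 mid -0.0495 lo med -0.0498
top 0.05 gap 0.0393 0.0615 mid 0.0504 lo med 0.0507
top 0.1 gap 0.0893 0.1113 mid 0.1003 lo med 0.1022
rack ends [-0.27804191  0.27819534] fence ends [-0.27697907  0.27714865]
deck ends [-0.27893956  0.27952204]
tab arm [[0.0457, -0.025, 0.0666], [0.0564, 0.0018, 0.0736], [0.0733, 0.0219, 0.0803]]
scene rack x [0.04979875 0.35717847]
scene -0.1 gap -0.1058 -0.0884 mid -0.0971 lo med -0.087
scene -0.05 gap -0.057 -0.0374 mid -0.0472 lo med -0.0364
scene 0.05 gap 0.0424 0.0626 mid 0.0525 lo med 0.0637
scene 0.1 gap 0.0945 0.1122 mid 0.1033 lo med 0.1139
rack ends [-0.27712431  0.28004903] fence ends [-0.27602926  0.2790531 ]
deck ends [-0.27759379  0.28305061]
tab arm [[0.0453, -0.0082, 0.0669], [0.0584, 0.0037, 0.0747], [0.0675, 0.0171, 0.0788]]
```

Call:
{"api": "move_arm", "payload": {
  "plan": [
    [0, 0, 0, 0, 0, -0.124, 1],
    [0, 0, 0, 0, 0, -0.124, 1],
    [0, 0, 0, 0, 0, -0.124, 1],
    [0, 0, 0, 0, 0, -0.124, 1],
    [-10, -30, 0, 0, 0, 0, 1],
    [-10, -30, 0, 0, 0, 0, 1],
    [-10, -30, 0, 0, 0, 0, 1],
    [-10, -30, 0, 0, 0, 0, 1],
    [-10, -30, 0, 0, 0, 0, 1],
    [-10, -30, 0, 0, 0, 0, 1],
    [-10, -30, 0, 0, 0, 0, 1],
    [-10, -30, 0, 0, 0, 0, 1]
  ],
  "grip_force": 40
}}

```text
clock: 2.0
ee_pos: [0.3499, 0.3721, 0.2455]
orientation: [0.0, -0.057, 0.998, 0.0]
ft_force: [-0.0, -0.2, -0.6]
gripper_width: 0.001
```

```bash
cat >> h.py <<'E'
J=np.array([.5965,.035,.1155])
def tgt(jx,jy,ztip,tip=.014):
    "print tool-frame shift to put tip at jig (mm) and yaw err"
    from scipy.spatial.transform import Rotation as Ro
    s=arm.state();q=s['orientation'];R=Ro.from_quat([q[1],q[2],q[3],q[0]]).as_matrix()
    w=np.r_[toworld([jx/1000,jy/1000],J),ztip/1000+tip]
    d=R.T@(w-s['ee_pos'])
    ref=np.c_[[-np.cos(J[2]),-np.sin(J[2]),0],[-np.sin(J[2]),np.cos(J[2]),0],[0,0,-1]]
    e=Ro.from_matrix(R.T@ref).as_rotvec()
    print('t',s['clock'].__round__(2),'tip jig',(tojig(s['ee_pos'],J)*1000-[0,0,14]).round(1),'shift mm',(d*1000).round(1),'turn',e.round(4),'F',s['ft_force'].round(1),'g',round(s['gripper_width'],3))
E
python3 -c "
from h import *
tgt(-70,2,110)"
```

```text
t 2.0 tip jig [-206.1  363.3  231.5] shift mm [-136.9 -361.   121.4] turn [ 0.0003  0.0004 -0.0023] F [-0.  -0.2 -0.6] g 0.001
```

Call:
{"api": "move_arm", "payload": {
  "plan": [
    [-13.7, -36, 0, 0, 0, 0, 1],
    [-13.7, -36, 0, 0, 0, 0, 1],
    [-13.7, -36, 0, 0, 0, 0, 1],
    [-13.7, -36, 0, 0, 0, 0, 1],
    [-13.7, -36, 0, 0, 0, 0, 1],
    [-13.7, -36, 0, 0, 0, 0, 1],
    [-13.7, -36, 10, 0, 0, 0, 1],
    [-13.7, -36, 15, 0, 0, 0, 1],
    [-13.7, -36, 25, 0, 0, 0, 1],
    [-13.7, -36, 30, 0, 0, 0, 1],
    [0, 0, 25, 0, 0, 0, 1],
    [0, 0, 16, 0, 0, 0, 1]
  ]
}}

```text
clock: 3.0
ee_pos: [0.5218, 0.0366, 0.129]
orientation: [-0.001, -0.054, 0.999, -0.001]
ft_force: [-1.8, 0.6, -0.5]
gripper_width: 0.004
```

```bash
python3 -c "
from h import *
tgt(-70,2,100)
p,d=arm.camera('scene');cv2.imwrite('pics/s2.png',cv2.resize(p[130:330,200:440,::-1],None,fx=3,fy=3))
p,d=arm.camera('wrist');cv2.imwrite('pics/w2.png',p[:,:,::-1])
"
```

```text
t 3.0 tip jig [-74.   10.2 115. ] shift mm [-4.1 -8.1 15. ] turn [-0.0012 -0.0015 -0.0069] F [-1.8  0.6 -0.5] g 0.004
```

View pics/s2.png

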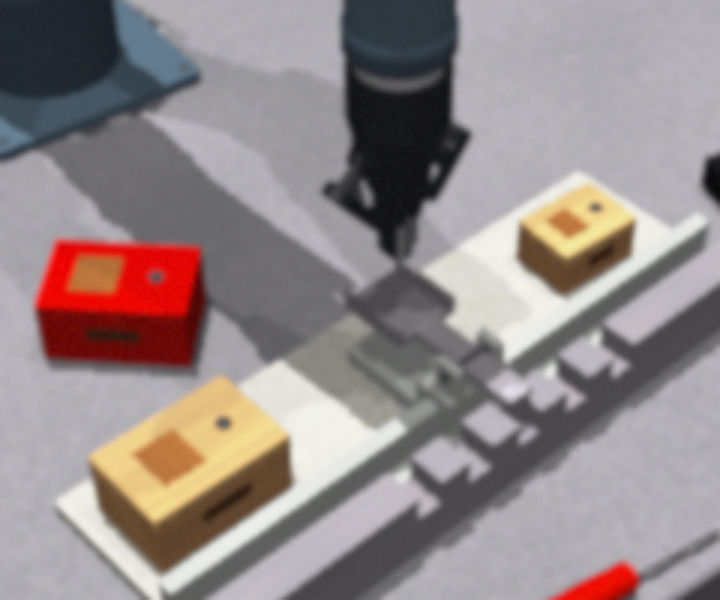

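View pics/w2.png

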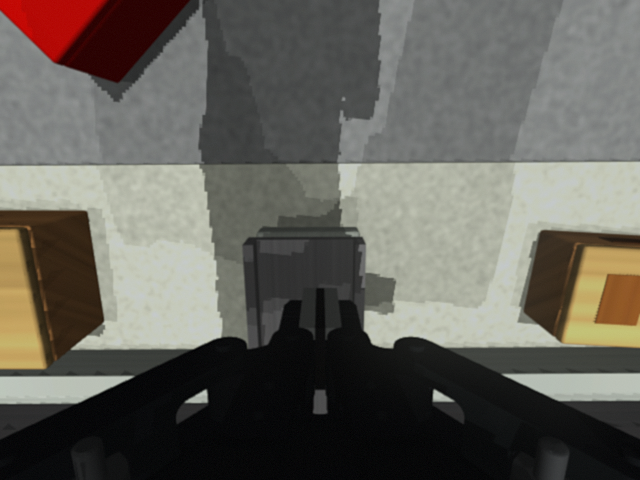

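Call:
{"api": "move_arm", "payload": {
  "plan": [
    [-2, -4, 8, 0, 0, 0, 1],
    [-2, -4, 8, 0, 0, -0.007, 1],
    [0, 0, 8, 0, 0, 0, 1],
    [0, 0, 6, 0, 0, 0, 1],
    [0, 0, 4, 0, 0, 0, 1],
    [0, 0, 2, 0, 0, 0, 1],
    [0, 0, 0, 0, 0, 0, 1],
    [0, 0, 0, 0, 0, 0, 1]
  ]
}}

```text
clock: 3.77
ee_pos: [0.5269, 0.0322, 0.0951]
orientation: [0.0, -0.06, 0.998, 0.0]
ft_force: [0.2, 0.4, -0.2]
gripper_width: 0.006
```

```bash
python3 -c "
from h import *
tgt(-70,2,75)
p,d=arm.camera('wrist');cv2.imwrite('pics/w3.png',p[:,:,::-1]);c=arm.calibration('wrist');W=cloud(d,c);np.savez('w3.npz',p=p,W=W)
P=tojig(W,J);
for a,b in((.072,.078),(.082,.088)):
  m=(P[...,2]>a)&(P[...,2]<b)&(P[...,0]<-.03)&(P[...,0]>-.1)&(abs(P[...,1])<.05)
  print(m.sum(),np.percentile(P[m],[2,50,98],0).round(4).tolist() if m.sum() else '')
"
```

```text
t 3.77 tip jig [-69.4   5.2  81.1] shift mm [ 0.6 -3.2  6.1] turn [0.0001 0.0002 0.0049] F [ 0.2  0.4 -0.2] g 0.006
7934 [[-0.0969, -0.0202, 0.0737], [-0.0835, 0.0023, 0.0753], [-0.0565, 0.0276, 0.0769]]
2911 [[-0.0967, -0.0251, 0.0827], [-0.0783, 0.0028, 0.0853], [-0.0559, 0.0325, 0.087]]
```

View pics/w3.png

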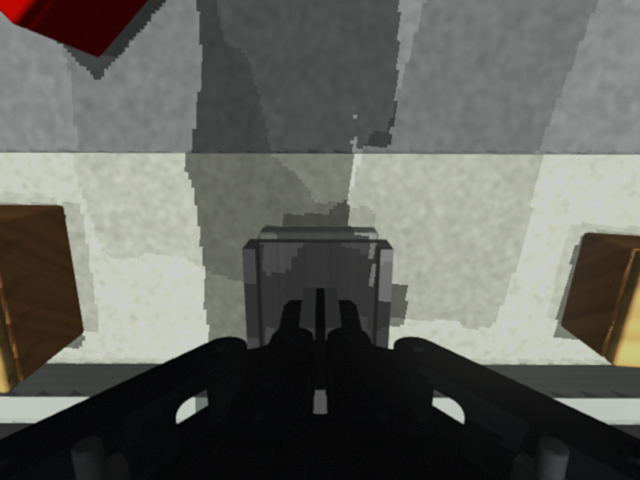

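Call:
{"api": "move_arm", "payload": {
  "plan": [
    [0, 0, 4, 0, 0, 0, 1],
    [0, 0, 4, 0, 0, 0, 1],
    [0, 0, 4, 0, 0, 0, 1],
    [0, 0, 4, 0, 0, 0, 1],
    [0, 0, 4, 0, 0, 0, 1],
    [0, 0, 4, 0, 0, 0, 1],
    [0, 0, 2, 0, 0, 0, 1],
    [0, 0, 0, 0, 0, 0, 1],
    [0, 0, 0, 0, 0, 0, 1]
  ]
}}

```text
clock: 4.57
ee_pos: [0.5271, 0.032, 0.0691]
orientation: [0.0, -0.06, 0.998, 0.0]
ft_force: [1.2, 0.1, 4.9]
gripper_width: 0.006
```

```bash
cat >> h.py <<'E'
def look(k):
    tgt(-70,52,53)
    p,d=arm.camera('wrist');c=arm.calibration('wrist');W=cloud(d,c);np.savez(f'w{k}.npz',p=p,W=W)
    cv2.imwrite(f'pics/w{k}.png',p[:,:,::-1]);P=tojig(W,J);t=tojig(arm.state()['ee_pos'],J)
    m=(P[...,2]>.040)&(P[...,2]<.09)&(P[...,0]<-.075)&(P[...,0]>-.105)&(abs(P[...,1]-t[1])<.05)
    Q=P[m];print('pad x<-75: n',len(Q),'y lims',np.percentile(Q[:,1],[1,99]).round(4),'z',np.percentile(Q[:,2],[2,50,98]).round(4))
    B=Q[(abs(Q[:,1]-np.percentile(Q[:,1],[1,99]).mean())<.018)]
    f=np.polyfit(B[:,0],B[:,2],1);print('pad slope',f.round(3),'angle',np.arctan(f[0]).round(3))
    p,d=arm.camera('scene');cv2.imwrite(f'pics/s{k}.png',cv2.resize(p[130:330,200:440,::-1],None,fx=3,fy=3))
E
python3 -c "
from h import *
look(4)"
```

```text
t 4.57 tip jig [-69.2   5.1  55.1] shift mm [ 0.5 46.9  2.1] turn [0.     0.0005 0.0047] F [1.2 0.1 4.9] g 0.006
pad x<-75: n 9429 y lims [-0.0246  0.0322] z [0.0467 0.0514 0.0866]
pad slope [1.475 0.182] angle 0.975
```

View pics/s4.png

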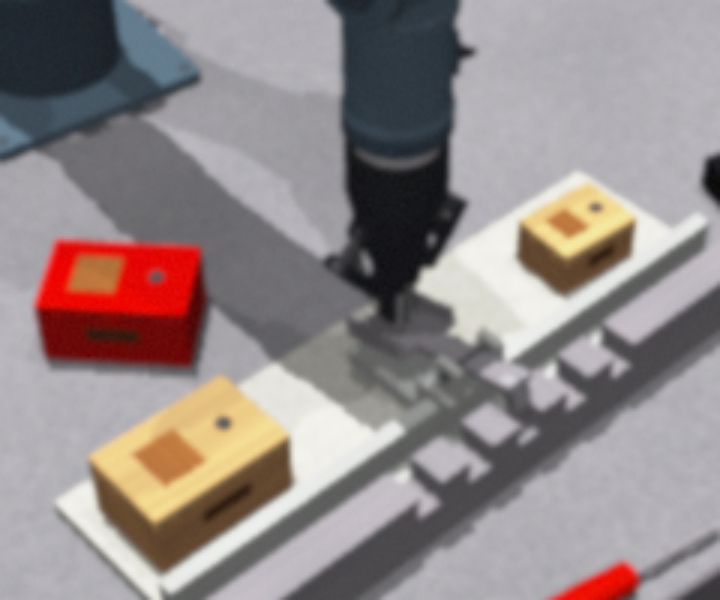

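```bash
sed -i 's/B=Q\[(abs/B=Q[(Q[:,2]<.062)\&(Q[:,0]>-.093)\&(abs/' h.py; python3 -c "
from h import *
P=tojig(np.load('w4.npz')['W'],J).reshape(-1,3)
B=P[(P[:,2]<.06)&(P[:,2]>.04)&(P[:,0]>-.094)&(P[:,0]<-.06)&(abs(P[:,1]-.004)<.018)]
f=np.polyfit(B[:,0],B[:,2],1);print(len(B),f,np.arctan(f[0]),np.polyval(f,-.065))
B=P[(P[:,2]>.066)&(P[:,0]>.05)&(P[:,0]<.085)&(abs(P[:,1]-.004)<.04)];print(len(B))
S=arm.camera('scene')[1];Q=tojig(cloud(S,arm.calibration('scene')),J).reshape(-1,3)
B=Q[(Q[:,2]>.066)&(Q[:,0]>.04)&(Q[:,0]<.09)&(abs(Q[:,1]-.004)<.03)];print(len(B),np.percentile(B,[2,50,98],0).round(4))
"
```

```text
4396 [0.2723121  0.07250704] 0.2658655738638213 0.05480675719846539
0
160 [[ 0.0405 -0.0095  0.0665]
 [ 0.059   0.0017  0.0835]
 [ 0.0688  0.0167  0.0901]]
```

Call:
{"api": "move_arm", "payload": {
  "plan": [
    [0, 0, 2, 0, 0, 0, 1],
    [0, 0, 2, 0, 0, 0, 1],
    [0, 0, 0, 0, 0, 0, 1],
    [0, 0, 0, 0, 0, 0, 1]
  ]
}}

```text
clock: 5.05
ee_pos: [0.5271, 0.032, 0.0652]
orientation: [0.0, -0.06, 0.998, 0.0]
ft_force: [1.6, -0.2, 5.5]
gripper_width: -0.005
```

```bash
python3 -c "
from h import *
look(5)"
```

```text
t 5.05 tip jig [-69.3   5.   51.2] shift mm [ 0.5 47.  -1.8] turn [0.     0.0005 0.0047] F [ 1.6 -0.2  5.5] g -0.005
pad x<-75: n 9447 y lims [-0.0247  0.032 ] z [0.0417 0.0473 0.0887]
pad slope [0.522 0.09 ] angle 0.481
```

Call:
{"api": "move_arm", "payload": {
  "plan": [
    [0, 0, 0.7, 0, 0, 0, 1],
    [0, 3, 0, 0, 0, 0, 1],
    [0, 4, 0, 0, 0, 0, 1],
    [0, 4, 0, 0, 0, 0, 1],
    [0, 4, 0, 0, 0, 0, 1],
    [0, 4, 0, 0, 0, 0, 1],
    [0, 4, 0, 0, 0, 0, 1],
    [0, 2, 0, 0, 0, 0, 1],
    [0, 0, 0, 0, 0, 0, 1],
    [0, 0, 0, 0, 0, 0, 1]
  ]
}}

```text
clock: 5.98
ee_pos: [0.5241, 0.0572, 0.0646]
orientation: [0.0, -0.06, 0.998, 0.0]
ft_force: [1.2, 1.9, 6.1]
gripper_width: 0.002
```

```bash
python3 -c "
from h import *
look(6)"
```

```text
t 5.98 tip jig [-69.4  30.4  50.6] shift mm [ 0.5 21.6 -2.4] turn [0.0003 0.0006 0.0051] F [1.2 1.9 6.1] g 0.002
pad x<-75: n 9344 y lims [0.0008 0.0574] z [0.0409 0.0466 0.0882]
pad slope [0.574 0.093] angle 0.521
```

View pics/s6.png

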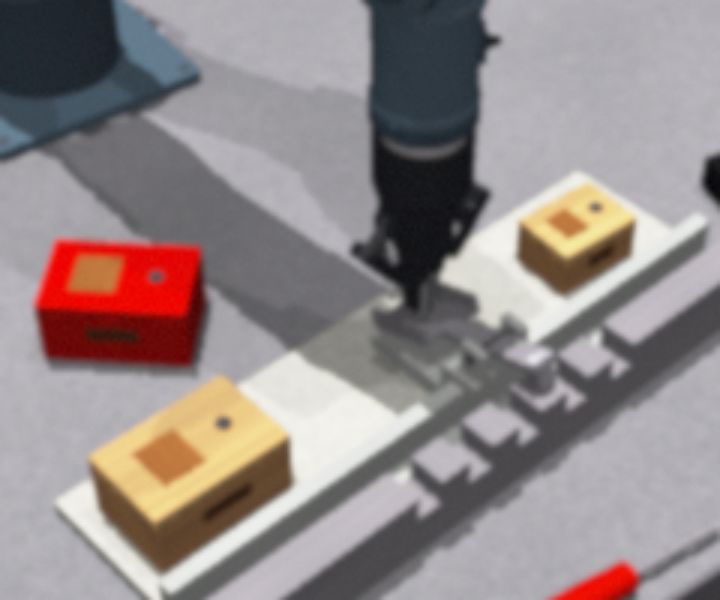

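Call:
{"api": "move_arm", "payload": {
  "plan": [
    [0, 3, 0, 0, 0, 0, 1],
    [0, 4, 0, 0, 0, 0, 1],
    [0, 4, 0, 0, 0, 0, 1],
    [0, 4, 0, 0, 0, 0, 1],
    [0, 4, 0, 0, 0, 0, 1],
    [0, 3, 0, 0, 0, 0, 1],
    [0, 1, 0, 0, 0, 0, 1],
    [0, 0, 0, 0, 0, 0, 1],
    [0, 0, 0, 0, 0, 0, 1]
  ]
}}

```text
clock: 6.83
ee_pos: [0.5214, 0.0799, 0.0647]
orientation: [0.0, -0.06, 0.998, 0.0]
ft_force: [2.7, 0.6, 5.5]
gripper_width: 0.004
```

```bash
python3 -c "
from h import *
look(7)
p,d=arm.camera('top');JT=np.load('J_top.npy');P=tojig(cloud(d,arm.calibration('top')),JT).reshape(-1,3)
B=P[(P[:,2]>.074)&(P[:,2]<.1)&(P[:,0]>.045)&(P[:,0]<.08)&(abs(P[:,1]-.04)<.04)];print(len(B),np.percentile(B,[2,50,98],0).round(4))
cv2.imwrite('pics/t7.png',cv2.resize(p[190:305,195:415,::-1],None,fx=3.6,fy=3.6))
"
```

```text
t 6.83 tip jig [-69.4  53.2  50.7] shift mm [ 0.6 -1.2 -2.3] turn [0.0001 0.0008 0.0049] F [2.7 0.6 5.5] g 0.004
pad x<-75: n 9403 y lims [0.0235 0.0802] z [0.0409 0.0467 0.0882]
pad slope [0.565 0.093] angle 0.514
25 [[0.0546 0.0396 0.0819]
 [0.0576 0.0509 0.0901]
 [0.0635 0.0622 0.0947]]
```

View pics/t7.png

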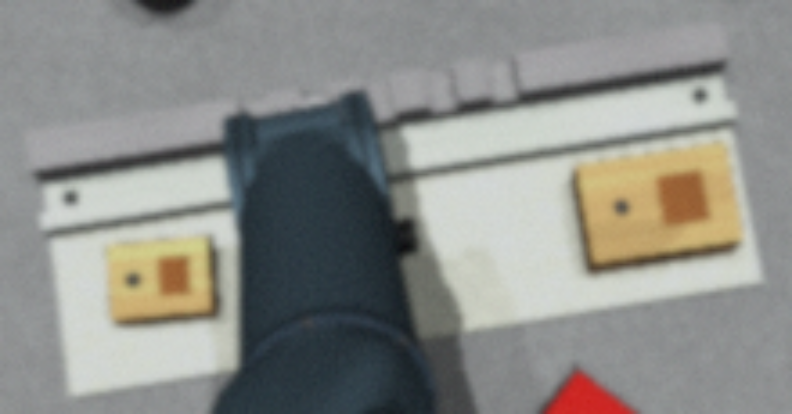

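View pics/s7.png

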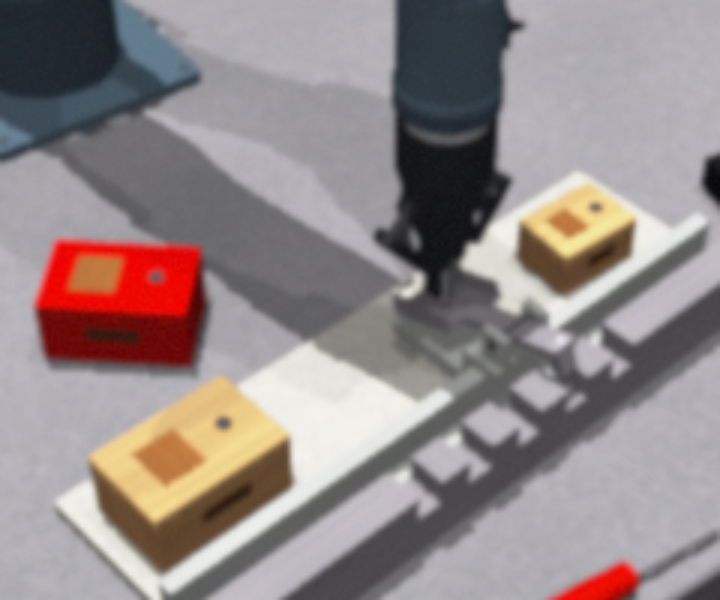

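Call:
{"api": "move_arm", "payload": {
  "plan": [
    [0, 0, -3, 0, 0, 0, 1],
    [0, 0, -4, 0, 0, 0, 1],
    [0, 0, -5, 0, 0, 0, 1],
    [0, 0, -6, 0, 0, 0, 1],
    [0, 0, -8, 0, 0, 0, 1],
    [0, 0, -10, 0, 0, 0, 1],
    [0, 0, -10, 0, 0, 0, 1],
    [0, 0, -10, 0, 0, 0, 1],
    [0, 0, 0, 0, 0, 0, 1],
    [0, 0, 0, 0, 0, 0, 1]
  ]
}}

```text
clock: 7.82
ee_pos: [0.5218, 0.0797, 0.1211]
orientation: [0.001, -0.06, 0.998, 0.0]
ft_force: [-0.0, -0.3, -0.9]
gripper_width: 0.003
```

```bash
python3 -c "
from h import *
look(8)
P=tojig(np.load('w8.npz')['W'],J).reshape(-1,3)
B=P[(P[:,2]<.079)&(P[:,2]>.04)&(P[:,0]>-.094)&(P[:,0]<-.05)&(abs(P[:,1]-.052)<.018)]
f=np.polyfit(B[:,0],B[:,2],1);print(len(B),f,np.polyval(f,-.065))
"
```

```text
t 7.82 tip jig [-69.1  53.  107.1] shift mm [ 1.  -1.  54.1] turn [0.0001 0.0019 0.0047] F [-0.  -0.3 -0.9] g 0.003
pad x<-75: n 6235 y lims [0.0233 0.0802] z [0.0709 0.0748 0.0854]Traceback (most recent call last):
  File "<string>", line 3, in <module>
    look(8)
    ~~~~^^^
  File "h.py", line 31, in look
    f=np.polyfit(B[:,0],B[:,2],1);print('pad slope',f.round(3),'angle',np.arctan(f[0]).round(3))
    raise TypeError("expected non-empty vector for x")
TypeError: expected non-empty vector for x
```

Call:
{"api": "move_arm", "payload": {
  "plan": [
    [0, 0, -18, 0, 0, 0, 1],
    [8, -30, 0, 0, 0, 0, 1],
    [8, -36, 0, 0, 0, 0, 0.4],
    [8, -36, 0, 0, 0, 0, 0.4],
    [8, -36, 0, 0, 0, 0, 0.4],
    [8, -36, 0, 0, 0, 0, 0.4],
    [8, -36, 0, 0, 0, 0, 0.4],
    [8, -26, 0, 0, 0, 0, 0.4],
    [8, -18, 0, 0, 0, 0, 0.4],
    [0, 0, 20, 0, 0, 0, 0.4],
    [0, 0, 0, 0, 0, 0, 0.4]
  ]
}}

```text
clock: 8.78
ee_pos: [0.4855, -0.1811, 0.1157]
orientation: [-0.002, -0.059, 0.998, 0.001]
ft_force: [-0.7, 0.5, -0.9]
gripper_width: 0.606
```

```bash
cat >> h.py <<'E'
def box(k,cam='top',JJ=None,y0=-.2,scene=True):
    tgt(0,0,30)
    for cam in ('top','scene'):
        p,d=arm.camera(cam);W=cloud(d,arm.calibration(cam))
        JJ=np.load(f'J_{cam}.npy')
        if cam=='scene': JJ=JJ+[.0060*np.cos(JJ[2]),.006*np.sin(JJ[2]),0]
        P=tojig(W,JJ);im=p
        r=arm.masks_of(cam,'big_centre')
        best=None
        for m in r:
            Q=P[m['pixels']&(abs(P[...,2]-.072)<.006)]
            if len(Q)>100 and Q[:,0].mean()>-.13 and Q[:,0].mean()<0: best=Q
        if best is not None:
            rr=cv2.minAreaRect((best[:,:2]*1000).astype(np.float32))
            print(cam,'box',np.round(rr[0],1),np.round(rr[1],1),round(rr[2],1),'n',len(best),'pct',np.percentile(best,[1,99],0).round(4).tolist())
        if cam=='scene': cv2.imwrite(f'pics/s{k}.png',cv2.resize(p[130:330,200:440,::-1],None,fx=3,fy=3))
        else: cv2.imwrite(f'pics/t{k}.png',cv2.resize(p[190:305,195:415,::-1],None,fx=3.6,fy=3.6))
        np.savez(f'{cam}{k}.npz',W=W,p=p)
E
python3 -c "
from h import *
tgt(-132,-201,28)
box(9)
p,d=arm.camera('wrist');cv2.imwrite('pics/w9.png',p[:,:,::-1]);W=cloud(d,arm.calibration('wrist'));P=tojig(W,J)
Q=P[(abs(P[...,2]-.072)<.004)&(P[...,0]<-.01)&(P[...,1]<-.1)];print(len(Q),np.percentile(Q,[1,99],0).round(4))
print(arm.state()['q'])
"
```

```text
t 8.78 tip jig [-135.1 -201.9  101.7] shift mm [-3.5  0.8 73.7] turn [ 0.0013 -0.0045  0.0017] F [-0.7  0.5 -0.9] g 0.606
t 8.78 tip jig [-135.1 -201.9  101.7] shift mm [-135.8  201.6   71.4] turn [ 0.0013 -0.0045  0.0017] F [-0.7  0.5 -0.9] g 0.606
top box [-10.8  -2.6] [545.8 171. ] 89.8 n 747 pct [[-0.0954, -0.2501, 0.0661], [0.0732, 0.2412, 0.0779]]
scene box [ -61.8 -202.6] [ 84.5 122. ] 0.0 n 1704 pct [[-0.1008, -0.2626, 0.067], [-0.0218, -0.1448, 0.0765]]
11070 [[-0.1027 -0.2406  0.0689]
 [-0.0582 -0.1603  0.074 ]]
[ 0.16025449  0.50404357  0.13311625  1.97961104 -0.10487298  0.66383006
  2.05241477]
```

View pics/s9.png

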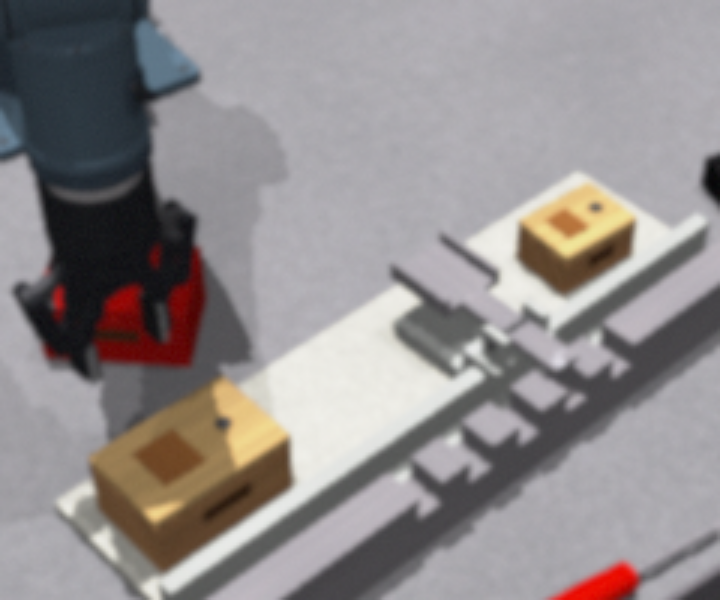

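View pics/w9.png

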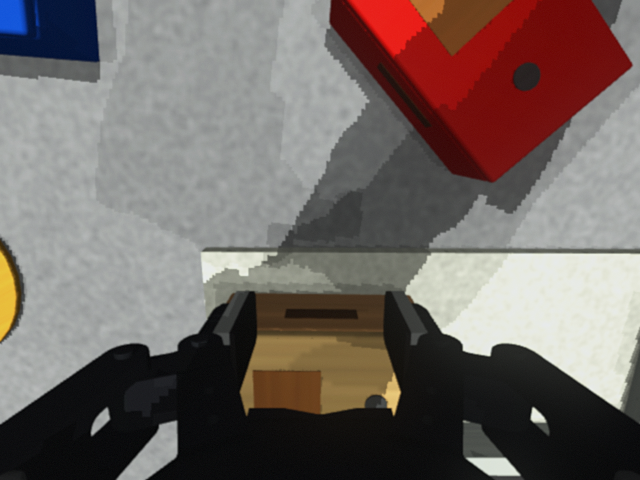

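Call:
{"api": "move_arm", "payload": {
  "plan": [
    [0, 0, 15, 0, -0.0045, 0, 0.4],
    [0, 0, 20, 0, 0, 0.002, 0.4],
    [0, 0, 20, 0, 0, 0, 0.4],
    [0, 0, 12, 0, 0, 0, 0.4],
    [0, 0, 4, 0, 0, 0, 0.4],
    [-6, 0, 0, 0, 0, 0, 0.4],
    [-6, 0, 0, 0, 0, 0, 0.4],
    [-3, 0, 0, 0, 0, 0, 0.4],
    [0, 0, 0, 0, 0, 0, 0.4]
  ]
}}

```text
clock: 9.78
ee_pos: [0.5054, -0.1783, 0.0485]
orientation: [0.004, -0.06, 0.998, -0.0]
ft_force: [-0.2, 0.1, 0.9]
gripper_width: 0.6
```

```bash
python3 -c "
from h import *
box(10)"
```

```text
t 9.78 tip jig [-115.1 -201.3   34.5] shift mm [-115.8  200.9    5.2] turn [-0.0009  0.0075  0.0037] F [-0.2  0.1  0.9] g 0.6
top box [ -60.6 -174.6] [66.3 77.9] 89.4 n 464 pct [[-0.0964, -0.2046, 0.0669], [-0.023, -0.1418, 0.077]]
scene box [ -63.7 -202. ] [122.2  88. ] 89.3 n 1710 pct [[-0.1016, -0.2623, 0.067], [-0.0221, -0.1442, 0.0762]]
```

View pics/s10.png

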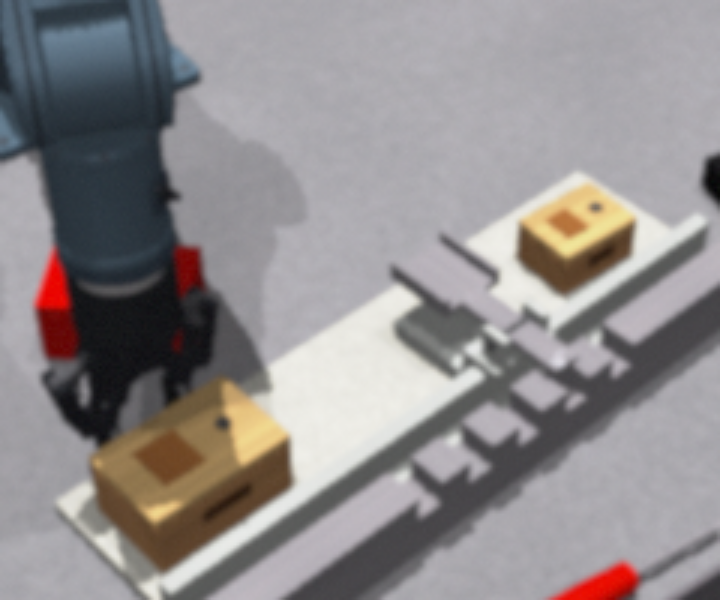

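Call:
{"api": "move_arm", "payload": {
  "plan": [
    [-2, 0, 2, 0, 0, 0.004, 0.4],
    [-2, 0, 2, 0, 0.007, 0, 0.4],
    [-2, 0, 1, 0, 0, 0, 0.4],
    [-2.5, 0, 0, 0, 0, 0, 0.4],
    [-2.5, 0, 0, 0, 0, 0, 0.4],
    [-2.5, 0, 0, 0, 0, 0, 0.4],
    [-2.5, 0, 0, 0, 0, 0, 0.4],
    [-2.5, 0, 0, 0, 0, 0, 0.4],
    [-1, 0, 0, 0, 0, 0, 0.4],
    [0, 0, 0, 0, 0, 0, 0.4]
  ]
}}

```text
clock: 10.82
ee_pos: [0.5231, -0.1761, 0.0424]
orientation: [-0.001, -0.057, 0.998, -0.0]
ft_force: [-1.1, -0.5, -0.8]
gripper_width: 0.598
```

```bash
python3 -c "
from h import *
box(11)"
```

```text
t 10.82 tip jig [ -97.3 -201.2   28.4] shift mm [-97.1 201.3  -1.8] turn [-0.0001 -0.0019 -0.0009] F [-1.1 -0.5 -0.8] g 0.598
top box [-16.2  49.1] [ 56.8 160.6] 88.0 n 619 pct [[-0.0954, 0.0266, 0.0679], [0.0606, 0.0741, 0.0779]]
scene box [ -45.9 -203. ] [121.7  84.7] 89.7 n 1756 pct [[-0.0851, -0.2625, 0.0668], [-0.0059, -0.1447, 0.0764]]
```

Call:
{"api": "move_arm", "payload": {
  "plan": [
    [-1, 0, 0, 0, 0, 0, 0.4],
    [-1, 0, 0, 0, 0, 0, 0.4],
    [-1, 0, 0, 0, 0, 0, 0.4],
    [-1, 0, 0, 0, 0, 0, 0.4],
    [-0.5, 0, 0, 0, 0, 0, 0.4],
    [0, 0, 0, 0, 0, 0, 0.4]
  ]
}}

```text
clock: 11.52
ee_pos: [0.5273, -0.1757, 0.0424]
orientation: [-0.001, -0.057, 0.998, -0.0]
ft_force: [-2.0, -0.2, -0.1]
gripper_width: 0.599
```

Call:
{"api": "move_arm", "payload": {
  "plan": [
    [-0.5, 0, 0, 0, 0, 0, 0.4],
    [-0.5, 0, 0, 0, 0, 0, 0.4],
    [0, 0, 0, 0, 0, 0, 0.4]
  ]
}}

```text
clock: 11.77
ee_pos: [0.5281, -0.1755, 0.0423]
orientation: [-0.001, -0.057, 0.998, -0.0]
ft_force: [-1.7, -0.1, 0.5]
gripper_width: 0.597
```

Call:
{"api": "move_arm", "payload": {
  "plan": [
    [-0.5, 0, 0, 0, 0, 0, 0.4],
    [-0.5, 0, 0, 0, 0, 0, 0.4],
    [0, 0, 0, 0, 0, 0, 0.4]
  ]
}}

```text
clock: 12.02
ee_pos: [0.5284, -0.1755, 0.0422]
orientation: [-0.002, -0.057, 0.998, -0.0]
ft_force: [-3.9, -0.8, 0.8]
gripper_width: 0.605
```

Call:
{"api": "move_arm", "payload": {
  "plan": [
    [-0.5, 0, 0, 0, 0, 0, 0.4],
    [-0.5, 0, 0, 0, 0, 0, 0.4],
    [0, 0, 0, 0, 0, 0, 0.4],
    [0, 0, 0, 0, 0, 0, 0.4]
  ]
}}

```text
clock: 12.35
ee_pos: [0.5284, -0.1756, 0.042]
orientation: [-0.003, -0.057, 0.998, 0.0]
ft_force: [-5.1, -0.9, 3.3]
gripper_width: 0.6
```

```bash
python3 -c "
from h import *
box(12)"
```

```text
t 12.35 tip jig [ -91.9 -201.3   28. ] shift mm [-91.6 201.5  -2.4] turn [ 0.0005 -0.0053 -0.0015] F [-5.1 -0.9  3.3] g 0.6
```

View pics/s12.png

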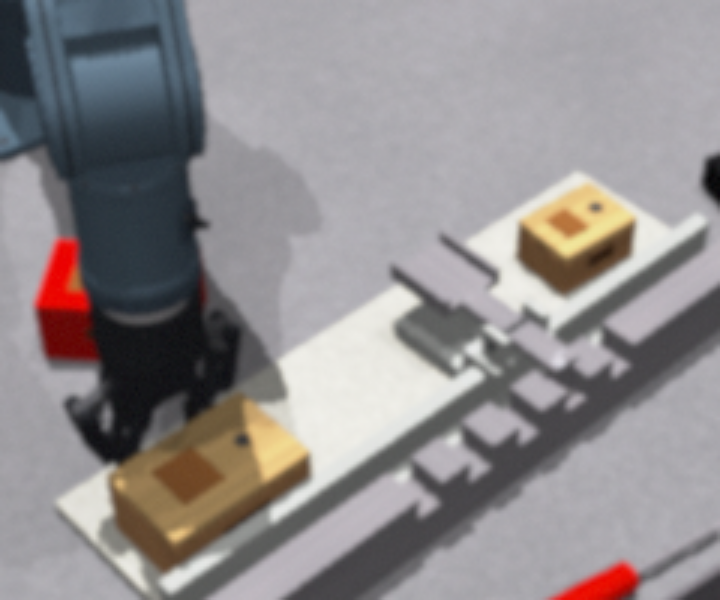

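Call:
{"api": "move_arm", "payload": {
  "plan": [
    [8, 0, 0, 0, 0, 0, 0.4],
    [15, 0, 0, 0, 0, 0, 0.4],
    [0, 0, -20, 0, 0, 0, 0.65],
    [0, 0, -35, 0, 0, 0, 0.65],
    [0, 0, -35, 0, 0, 0, 0.65],
    [-15, -25, 0, 0, 0, 0, 0.65],
    [-16, -32, 0, 0, 0, 0, 0.65],
    [-16, -32, 0, 0, 0, 0, 0.65],
    [0, 0, 0, 0, 0, 0.12, 0.65],
    [0, 0, 0, 0, 0, 0.12, 0.65],
    [0, 0, 0, 0, 0, 0.12, 0.65],
    [0, 0, 0, 0, 0, 0.12, 0.65]
  ]
}}

```text
clock: 13.55
ee_pos: [0.565, -0.261, 0.1324]
orientation: [-0.0, 0.185, 0.983, -0.0]
ft_force: [0.7, 0.5, -0.9]
gripper_width: 0.344
```

Call:
{"api": "move_arm", "payload": {
  "plan": [
    [0, 0, 0, 0, 0, 0.12, 0.65],
    [0, 0, 0, 0, 0, 0.12, 0.65],
    [0, 0, 0, 0, 0, 0.12, 0.65],
    [0, 0, 0, 0, 0, 0.12, 0.65],
    [0, 0, 0, 0, 0, 0.12, 0.65],
    [0, 0, 0, 0, 0, 0.12, 0.65],
    [0, 0, 0, 0, 0, 0.12, 0.65],
    [0, 0, 0, 0, 0, 0.12, 0.65],
    [0, 0, 0, 0, 0, 0.12, 0.65],
    [0, 0, 0, 0, 0, 0, 0.65]
  ]
}}

```text
clock: 14.38
ee_pos: [0.565, -0.2605, 0.1323]
orientation: [-0.0, 0.663, 0.749, -0.001]
ft_force: [0.1, -0.3, -0.6]
gripper_width: 0.35
```

```bash
python3 - <<'E'
s=open('h.py').read()
s=s.replace("    e=Ro.from_matrix(R.T@ref).as_rotvec()","    if abs((R.T@ref)[0,0])<.7: ref=ref@Ro.from_rotvec([0,0,np.pi/2]).as_matrix()\n    e=Ro.from_matrix(R.T@ref).as_rotvec()")
open('h.py','w').write(s)
from h import *
tgt(-45,-290,28);box(13)
p,d=arm.camera('wrist');cv2.imwrite('pics/w13.png',p[:,:,::-1]);np.savez('w13.npz',W=cloud(d,arm.calibration('wrist')))
print(arm.state()['q'])
E
```

```text
t 14.38 tip jig [ -65.3 -289.9  118.3] shift mm [-0.1 20.5 90.3] turn [-0.0012  0.0007  0.0064] F [ 0.1 -0.3 -0.6] g 0.35
t 14.38 tip jig [ -65.3 -289.9  118.3] shift mm [289.6  67.3  88. ] turn [-0.0012  0.0007  0.0064] F [ 0.1 -0.3 -0.6] g 0.35
top box [ -40.1 -199.8] [116.9  80.2] 90.0 n 763 pct [[-0.0786, -0.253, 0.0663], [-0.001, -0.1422, 0.0773]]
scene box [ -40.4 -202.1] [ 83.3 122.5] 0.6 n 1747 pct [[-0.0794, -0.2625, 0.0671], [-0.0003, -0.1442, 0.0762]]
[-0.01777526  0.68735568  0.54599098  1.72230089 -0.44809795  0.86091135
  0.85290064]
```

View pics/s13.png

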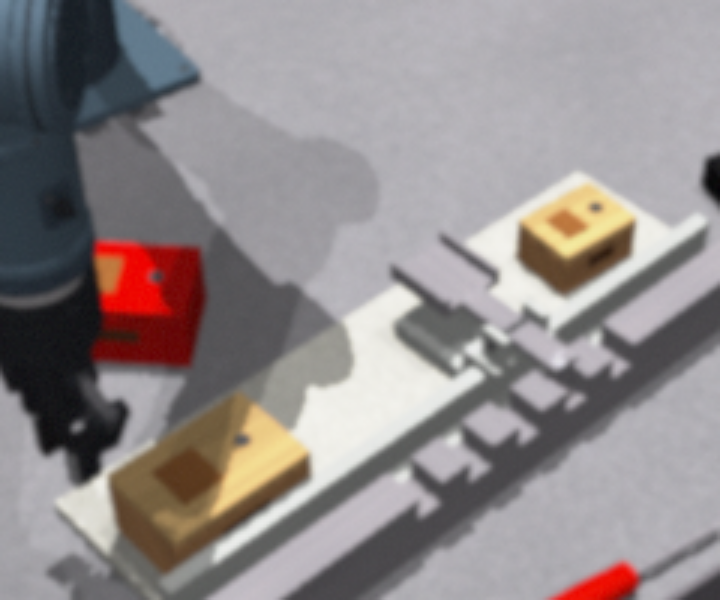

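View pics/w13.png

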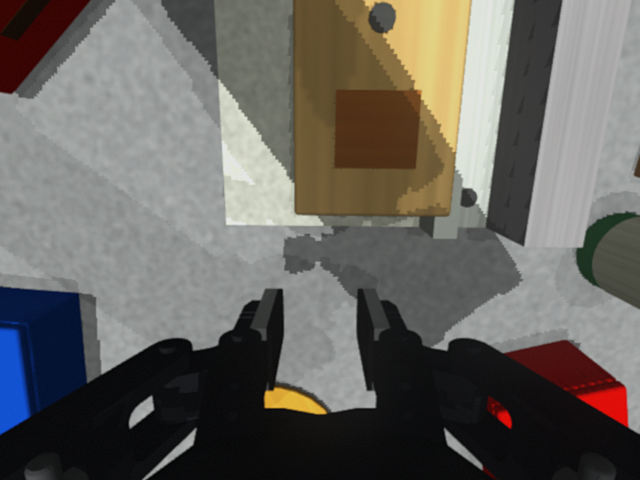

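Call:
{"api": "move_arm", "payload": {
  "plan": [
    [0, 9, 0, 0, 0, 0.006, 0.65],
    [0, 9, 0, 0, 0, 0, 0.65],
    [0, 0, 20, 0, 0, 0, 0.65],
    [0, 0, 25, 0, 0, 0, 0.65],
    [0, 0, 25, 0, 0, 0, 0.65],
    [0, 0, 14, 0, 0, 0, 0.65],
    [0, 0, 6, 0, 0, 0, 0.65],
    [0, 0, 0, 0, 0, 0, 0.65],
    [3, 0, 0, 0, 0, 0, 0.65],
    [3, 0, 0, 0, 0, 0, 0.65],
    [0, 0, 0, 0, 0, 0, 0.65]
  ]
}}

```text
clock: 15.55
ee_pos: [0.5822, -0.2521, 0.0435]
orientation: [-0.0, 0.663, 0.748, -0.0]
ft_force: [0.4, -0.2, 0.4]
gripper_width: 0.352
```

```bash
python3 - <<'E'
from h import *
tgt(-47,-273,28)
p,d=arm.camera('scene');cv2.imwrite('pics/s14.png',cv2.resize(p[130:330,170:410,::-1],None,fx=3,fy=3))
E
```

```text
t 15.55 tip jig [ -47.3 -283.5   29.5] shift mm [10.5  0.4  1.5] turn [-0.0005  0.0001  0.0045] F [ 0.4 -0.2  0.4] g 0.352
```

View pics/s14.png

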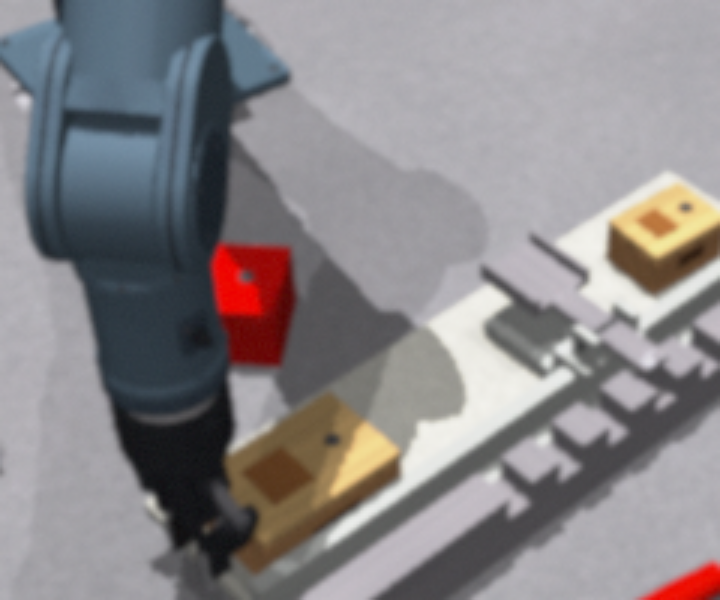

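Call:
{"api": "move_arm", "payload": {
  "plan": [
    [3, 0, 0, 0, 0, 0.0045, 0.65],
    [3, 0, 0, 0, 0, 0, 0.65],
    [3, 0, 0, 0, 0, 0, 0.65],
    [4, 0, 0, 0, 0, 0, 0.65],
    [5, 0, 0, 0, 0, 0, 0.65],
    [6, 0, 0, 0, 0, 0, 0.65],
    [6, 0, 0, 0, 0, 0, 0.65],
    [6, 0, 0, 0, 0, 0, 0.65],
    [6, 0, 0, 0, 0, 0, 0.65],
    [6, 0, 0, 0, 0, 0, 0.65],
    [4, 0, 0, 0, 0, 0, 0.65],
    [3, 0, 0, 0, 0, 0, 0.65]
  ]
}}

```text
clock: 16.6
ee_pos: [0.5749, -0.1972, 0.0422]
orientation: [-0.001, 0.665, 0.747, -0.001]
ft_force: [-0.3, -2.7, 0.9]
gripper_width: 0.353
```

```bash
python3 - <<'E'
from h import *
box(15);tgt(-47,-112,28)
E
```

```text
t 16.6 tip jig [ -48.3 -228.2   28.2] shift mm [228.2  48.2  -1.8] turn [-0.0025 -0.0004 -0.0003] F [-0.3 -2.7  0.9] g 0.353
top box [ -18.  -127.5] [36.3 62.7] 3.5 n 190 pct [[-0.036, -0.1555, 0.0667], [-0.0007, -0.0972, 0.0775]]
scene box [ -39.5 -163.1] [ 83.1 134.1] 1.2 n 1316 pct [[-0.0789, -0.2123, 0.0672], [-0.0002, -0.099, 0.0762]]
t 16.8 tip jig [ -48.4 -228.3   28. ] shift mm [116.3   1.3   0.2] turn [-0.0028 -0.0012 -0.0006] F [ 0.4 -0.6  0.8] g 0.346
```

View pics/s15.png

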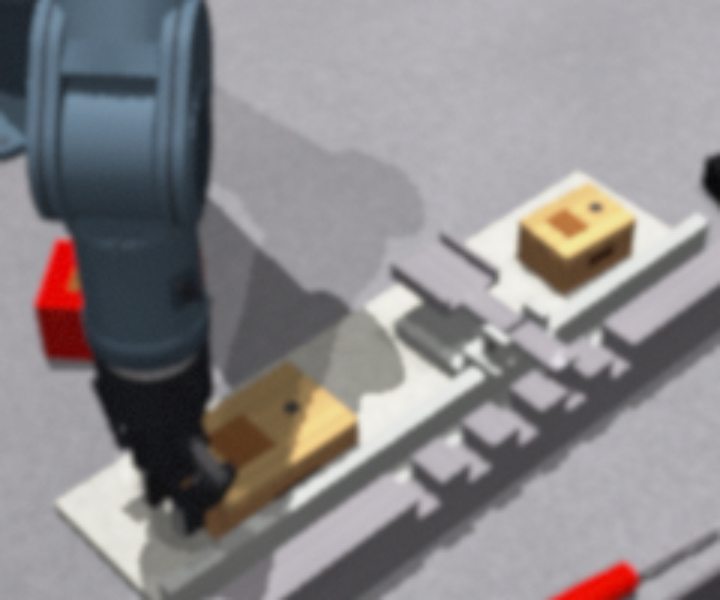

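Call:
{"api": "move_arm", "payload": {
  "plan": [
    [3, 0, 0, 0, 0, 0, 0.65],
    [5, 0, 0, 0, 0, 0, 0.65],
    [6, 0, 0, 0, 0, 0, 0.65],
    [6, 0, 0, 0, 0, 0, 0.65],
    [6, 0, 0, 0, 0, 0, 0.65],
    [6, 0, 0, 0, 0, 0, 0.65],
    [6, 0, 0, 0, 0, 0, 0.65],
    [6, 0, 0, 0, 0, 0, 0.65],
    [6, 0, 0, 0, 0, 0, 0.65],
    [6, 0, 0, 0, 0, 0, 0.65],
    [6, 0, 0, 0, 0, 0, 0.65],
    [4, 0, 0, 0, 0, 0, 0.65]
  ]
}}

```text
clock: 17.8
ee_pos: [0.5673, -0.1316, 0.0422]
orientation: [-0.001, 0.665, 0.747, -0.001]
ft_force: [-0.0, -1.3, -1.2]
gripper_width: 0.352
```

Call:
{"api": "move_arm", "payload": {
  "plan": [
    [4, 0, 0, 0, 0, 0, 0.65],
    [5, 0, 0, 0, 0, 0, 0.65],
    [5, 0, 0, 0, 0, 0, 0.65],
    [5, 0, 0, 0, 0, 0, 0.65],
    [5, 0, 0, 0, 0, 0, 0.65],
    [5, 0, 0, 0, 0, 0, 0.65],
    [4, 0, 0, 0, 0, 0, 0.65],
    [2, 0, 0, 0, 0, 0, 0.65],
    [1, 0, 0, 0, 0, 0, 0.65]
  ]
}}

```text
clock: 18.55
ee_pos: [0.5632, -0.0964, 0.0422]
orientation: [-0.001, 0.665, 0.747, -0.001]
ft_force: [0.9, -1.0, -0.7]
gripper_width: 0.352
```

```bash
python3 - <<'E'
from h import *
box(16);tgt(-47,-112,28)
E
```

```text
t 18.55 tip jig [ -48.2 -126.7   28.2] shift mm [126.7  48.2  -1.9] turn [-0.0025 -0.0001 -0.0005] F [ 0.9 -1.  -0.7] g 0.352
top box [-0.8 50.6] [129.5  53.8] 3.3 n 408 pct [[-0.0617, 0.0268, 0.0677], [0.0618, 0.0744, 0.0779]]
scene box [-39.4 -57.9] [ 81.  120.9] 0.0 n 1061 pct [[-0.0779, -0.1102, 0.0668], [0.0001, 0.0005, 0.0765]]
t 18.75 tip jig [ -48.1 -126.9   28.3] shift mm [14.9  1.1  0.3] turn [-0.0023 -0.0005 -0.0009] F [ 0.5 -0.9  0.2] g 0.353
```

View pics/s16.png

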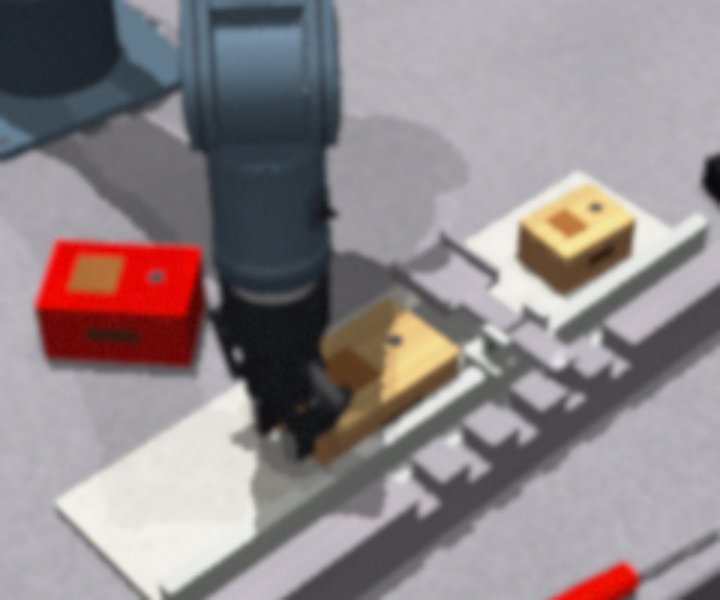

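Call:
{"api": "move_arm", "payload": {
  "plan": [
    [1, 0, 0, 0, 0, 0, 0.65],
    [1.5, 0, 0, 0, 0, 0, 0.65],
    [1.5, 0, 0, 0, 0, 0, 0.65],
    [1.5, 0, 0, 0, 0, 0, 0.65],
    [1.5, 0, 0, 0, 0, 0, 0.65],
    [1.5, 0, 0, 0, 0, 0, 0.65],
    [1.5, 0, 0, 0, 0, 0, 0.65],
    [1, 0, 0, 0, 0, 0, 0.65],
    [0, 0, 0, 0, 0, 0, 0.65]
  ]
}}

```text
clock: 19.5
ee_pos: [0.562, -0.0856, 0.0423]
orientation: [-0.001, 0.665, 0.747, -0.001]
ft_force: [-0.1, -2.0, 0.3]
gripper_width: 0.354
```

Call:
{"api": "move_arm", "payload": {
  "plan": [
    [1, 0, 0, 0, 0, 0, 0.65],
    [1, 0, 0, 0, 0, 0, 0.65],
    [0, 0, 0, 0, 0, 0, 0.65]
  ]
}}

```text
clock: 19.75
ee_pos: [0.5617, -0.0837, 0.0422]
orientation: [-0.001, 0.665, 0.746, -0.001]
ft_force: [-0.1, -1.1, 1.0]
gripper_width: 0.347
```

Call:
{"api": "move_arm", "payload": {
  "plan": [
    [0.7, 0, 0, 0, 0, 0, 0.65],
    [0.7, 0, 0, 0, 0, 0, 0.65],
    [0, 0, 0, 0, 0, 0, 0.65]
  ]
}}

```text
clock: 20.0
ee_pos: [0.5616, -0.0826, 0.0423]
orientation: [-0.001, 0.665, 0.746, -0.001]
ft_force: [-0.8, -2.1, 0.5]
gripper_width: 0.348
```

Call:
{"api": "move_arm", "payload": {
  "plan": [
    [0.7, 0, 0, 0, 0, 0, 0.65],
    [0.7, 0, 0, 0, 0, 0, 0.65],
    [0, 0, 0, 0, 0, 0, 0.65]
  ]
}}

```text
clock: 20.25
ee_pos: [0.5614, -0.0811, 0.0422]
orientation: [-0.001, 0.665, 0.746, -0.001]
ft_force: [0.2, -2.4, -0.3]
gripper_width: 0.351
```

Call:
{"api": "move_arm", "payload": {
  "plan": [
    [0.7, 0, 0, 0, 0, 0, 0.65],
    [0.7, 0, 0, 0, 0, 0, 0.65],
    [0, 0, 0, 0, 0, 0, 0.65]
  ]
}}

```text
clock: 20.5
ee_pos: [0.5613, -0.0798, 0.0423]
orientation: [-0.001, 0.665, 0.746, -0.001]
ft_force: [-0.0, -1.9, -0.5]
gripper_width: 0.35
```

```bash
python3 - <<'E'
from h import *
box(17);tgt(-47,-112,28)
E
```

```text
t 20.5 tip jig [ -48.2 -110.    28.3] shift mm [110.   48.1  -1.9] turn [-0.0023  0.0002 -0.0009] F [-0.  -1.9 -0.5] g 0.35
scene box [-40.4 -43.1] [132.1  83.2] 89.2 n 1048 pct [[-0.0783, -0.0952, 0.0671], [0.0, 0.0193, 0.0765]]
t 20.7 tip jig [ -48.2 -110.    28.3] shift mm [-2.   1.2  0.3] turn [-0.0024  0.     -0.001 ] F [ 0.7 -2.7 -0.7] g 0.35
```

View pics/s17.png

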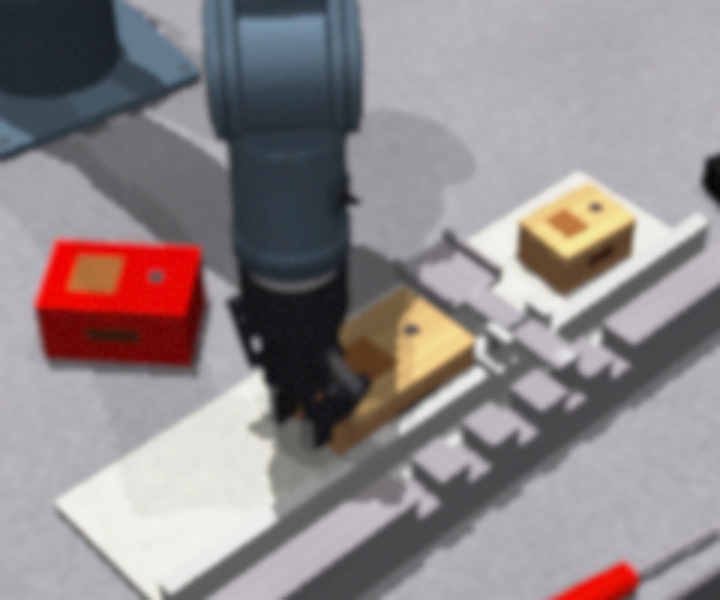

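Call:
{"api": "move_arm", "payload": {
  "plan": [
    [0.7, 0, 0, 0, 0, 0, 0.65],
    [0.7, 0, 0, 0, 0, 0, 0.65],
    [0, 0, 0, 0, 0, 0, 0.65]
  ]
}}

```text
clock: 20.95
ee_pos: [0.5612, -0.0796, 0.0425]
orientation: [-0.0, 0.666, 0.746, -0.001]
ft_force: [0.5, -4.9, 1.1]
gripper_width: 0.35
```

Call:
{"api": "move_arm", "payload": {
  "plan": [
    [0.7, 0, 0, 0, 0, 0, 0.65],
    [0.7, 0, 0, 0, 0, 0, 0.65],
    [0, 0, 0, 0, 0, 0, 0.65]
  ]
}}

```text
clock: 21.2
ee_pos: [0.5611, -0.0794, 0.0426]
orientation: [0.001, 0.666, 0.746, -0.002]
ft_force: [0.7, -7.9, 0.8]
gripper_width: 0.352
```

Call:
{"api": "move_arm", "payload": {
  "plan": [
    [0.7, 0, 0, 0, 0, 0, 0.65],
    [0.7, 0, 0, 0, 0, 0, 0.65],
    [0, 0, 0, 0, 0, 0, 0.65]
  ]
}}

```text
clock: 21.45
ee_pos: [0.5611, -0.0792, 0.0429]
orientation: [0.001, 0.666, 0.746, -0.002]
ft_force: [0.2, -10.4, 2.6]
gripper_width: 0.35
```

Call:
{"api": "move_arm", "payload": {
  "plan": [
    [-6, 0, 0, 0, 0, 0, 0.65],
    [-14, 0, 0, 0, 0, 0, 0.65],
    [0, 0, -20, 0, 0, 0, 0.65],
    [0, 0, -35, 0, 0, 0, 1],
    [0, 0, -35, 0, 0, 0, 1],
    [20, -25, 0, 0, 0, 0, 1],
    [22, -30, 0, 0, 0, 0, 1],
    [22, -30, 0, 0, 0, 0, 1],
    [18, -15, 0, 0, 0, 0, 1],
    [0, 0, 0, 0, 0, 0, 1],
    [0, 0, 0, 0, 0, 0, 1]
  ]
}}

```text
clock: 22.37
ee_pos: [0.4538, -0.0234, 0.1325]
orientation: [-0.002, 0.664, 0.747, -0.001]
ft_force: [1.2, -0.0, 0.3]
gripper_width: 0.001
```

```bash
python3 - <<'E'
from h import *
box(18);tgt(-115,-42,30)
p,d=arm.camera('wrist');cv2.imwrite('pics/w18.png',p[:,:,::-1]);W=cloud(d,arm.calibration('wrist'));P=tojig(W,J);np.savez('w18.npz',W=W,p=p)
Q=P[(abs(P[...,2]-.072)<.003)&(P[...,0]<.01)&(P[...,0]>-.1)&(P[...,1]<.016)];print(len(Q),np.percentile(Q,[1,99],0).round(4))
E
```

```text
t 22.37 tip jig [-148.5  -41.6  118.5] shift mm [ 41.1 148.9  88.1] turn [-0.0032 -0.002   0.0021] F [ 1.2 -0.   0.3] g 0.001
top box [-39.9 -38.7] [119.6  80.2] 89.6 n 412 pct [[-0.0749, -0.0975, 0.0667], [-0.001, 0.0205, 0.0772]]
scene box [-40.1 -41.2] [120.9  82.8] 89.4 n 1419 pct [[-0.0786, -0.1, 0.0669], [-0.0002, 0.0173, 0.0767]]
t 22.57 tip jig [-147.   -44.3  118.6] shift mm [ 2.4 32.1 88.6] turn [-0.0016  0.0004 -0.0015] F [ 0.4  0.4 -0.2] g 0.003
31001 [[-0.0811 -0.0948  0.0704]
 [-0.0032  0.0153  0.0737]]
```

View pics/s18.png

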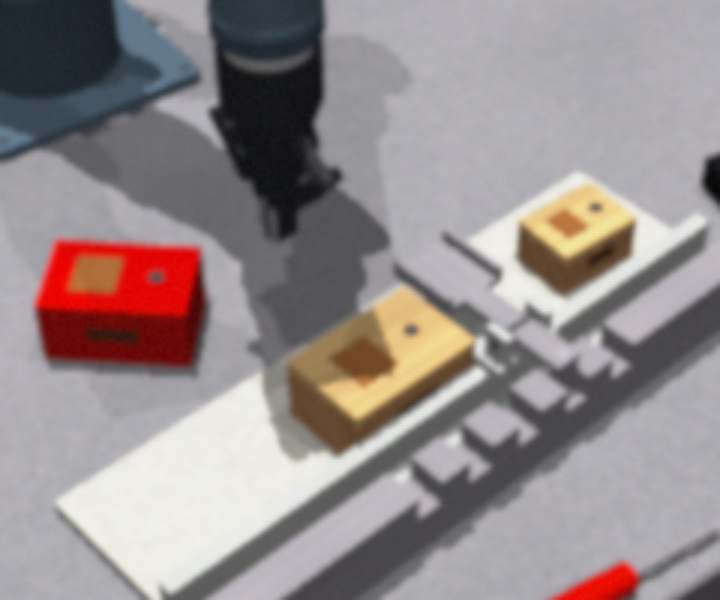

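View pics/w18.png

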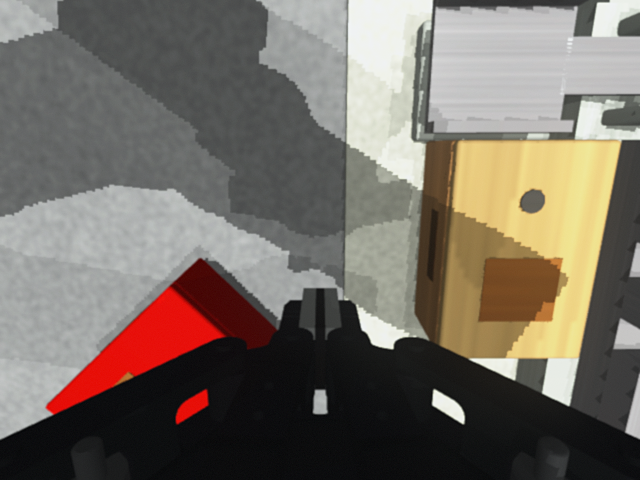

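Call:
{"api": "move_arm", "payload": {
  "plan": [
    [2, 15, 0, 0, 0, 0, 1],
    [0, 18, 0, 0, 0, 0, 1],
    [0, 0, 20, 0, 0, 0, 1],
    [0, 0, 25, 0, 0, 0, 1],
    [0, 0, 25, 0, 0, 0, 1],
    [0, 0, 13, 0, 0, 0, 1],
    [0, 0, 4, 0, 0, 0, 1],
    [0, 3, 0, 0, 0, 0, 1],
    [0, 3, 0, 0, 0, 0, 1],
    [0, 3, 0, 0, 0, 0, 1],
    [0, 0, 0, 0, 0, 0, 1]
  ]
}}

```text
clock: 23.53
ee_pos: [0.4977, -0.0185, 0.0464]
orientation: [0.0, 0.665, 0.747, 0.0]
ft_force: [-0.3, 0.5, 0.5]
gripper_width: -0.0
```

```bash
python3 - <<'E'
from h import *
tgt(-95,-42,30)
p,d=arm.camera('wrist');cv2.imwrite('pics/w19.png',p[:,:,::-1])
E
```

```text
t 23.53 tip jig [-104.3  -41.8   32.4] shift mm [-0.2  9.3  2.4] turn [ 0.0004  0.0003 -0.0006] F [-0.3  0.5  0.5] g -0.0
```

View pics/w19.png

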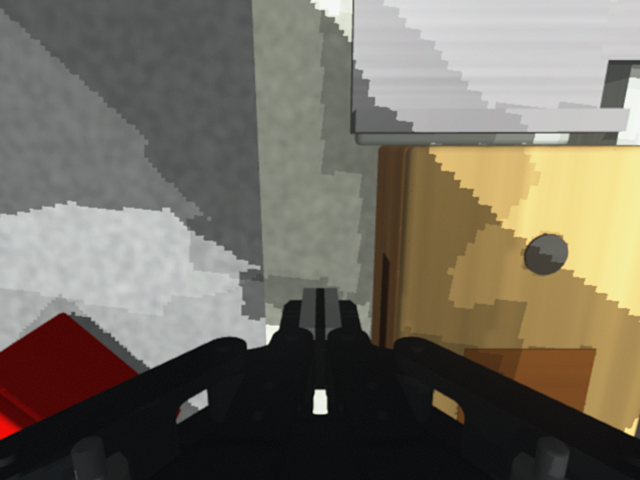

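Call:
{"api": "move_arm", "payload": {
  "plan": [
    [0, 2, 0, 0, 0, 0, 1],
    [0, 2, 0, 0, 0, 0, 1],
    [0, 2, 0, 0, 0, 0, 1],
    [0, 0, 0, 0, 0, 0, 1]
  ]
}}

```text
clock: 23.92
ee_pos: [0.5023, -0.0178, 0.0455]
orientation: [-0.001, 0.665, 0.747, -0.001]
ft_force: [-0.3, 0.4, 0.5]
gripper_width: 0.001
```

Call:
{"api": "move_arm", "payload": {
  "plan": [
    [0, 1, 0, 0, 0, 0, 1],
    [0, 1, 0, 0, 0, 0, 1],
    [0, 1, 0, 0, 0, 0, 1],
    [0, 0, 0, 0, 0, 0, 1]
  ]
}}

```text
clock: 24.25
ee_pos: [0.5025, -0.0178, 0.0452]
orientation: [-0.003, 0.666, 0.746, -0.002]
ft_force: [-7.3, 0.1, 8.0]
gripper_width: 0.0
```

Call:
{"api": "move_arm", "payload": {
  "plan": [
    [0, 1, 0, 0, 0, 0, 1],
    [0, 1, 0, 0, 0, 0, 1],
    [0, 0, 0, 0, 0, 0, 1]
  ]
}}

```text
clock: 24.5
ee_pos: [0.5026, -0.0178, 0.0451]
orientation: [-0.004, 0.666, 0.746, -0.003]
ft_force: [-11.9, -0.7, 15.2]
gripper_width: 0.001
```

Call:
{"api": "move_arm", "payload": {
  "plan": [
    [0, -2, 0, 0, 0, 0, 1],
    [0, -4, 0, 0, 0, 0, 1],
    [0, -8, 0, 0, 0, 0, 1],
    [0, -15, 0, 0, 0, 0, 1],
    [0, 0, -25, 0, 0, 0, 1],
    [0, 0, -35, 0, 0, 0, 1],
    [0, 0, -35, 0, 0, 0, 1],
    [0, -30, -30, 0, 0, 0, 1],
    [0, -30, -30, 0, 0, 0, 1],
    [0, 0, 0, 0, 0, 0, 1],
    [0, 0, 0, 0, 0, 0, 1]
  ]
}}

```text
clock: 25.42
ee_pos: [0.4196, -0.0268, 0.2008]
orientation: [-0.001, 0.665, 0.746, 0.002]
ft_force: [0.3, 0.0, 0.6]
gripper_width: -0.002
```

```bash
python3 - <<'E'
from h import *
box(20)
p,d=arm.camera('wrist');cv2.imwrite('pics/w20.png',p[:,:,::-1]);W=cloud(d,arm.calibration('wrist'));P=tojig(W,J);np.savez('w20.npz',W=W,p=p)
m=(abs(P[...,2]-.072)<.0025)&(P[...,0]<.01)&(P[...,0]>-.1)&(P[...,1]<.019)&(P[...,1]>-.12)
Q=P[m];print(len(Q),np.percentile(Q,[.5,99.5],0).round(4))
# edges yaw
for lo in np.arange(-.09,.015,.02):
    q=Q[(Q[:,1]>lo)&(Q[:,1]<lo+.02)];
    if len(q)>50: print('y',lo.round(3),'xmin',np.percentile(q[:,0],1).round(4),'xmax',np.percentile(q[:,0],99).round(4))
E
```

```text
t 25.42 tip jig [-182.9  -41.   186.8] shift mm [ 40.7 182.6 157.3] turn [ 0.0016 -0.003  -0.0007] F [0.3 0.  0.6] g -0.002
top box [-40.3 -38.8] [ 77.7 119.8] 1.5 n 772 pct [[-0.0784, -0.0972, 0.0663], [-0.0022, 0.0193, 0.0772]]
18628 [[-0.0814 -0.0959  0.0701]
 [-0.0025  0.0187  0.074 ]]
y -0.09 xmin -0.081 xmax -0.003
y -0.07 xmin -0.081 xmax -0.0032
y -0.05 xmin -0.081 xmax -0.0031
y -0.03 xmin -0.0811 xmax -0.003
y -0.01 xmin -0.0811 xmax -0.0031
y 0.01 xmin -0.081 xmax -0.0033
```

View pics/s20.png

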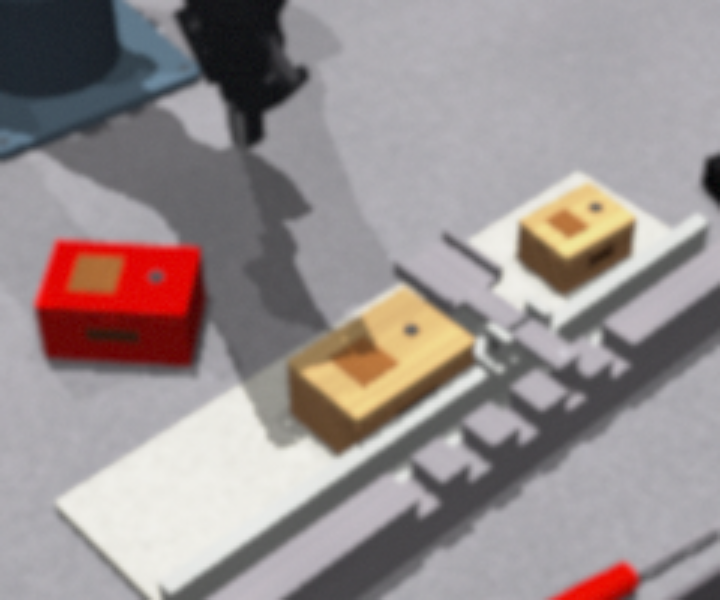

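View pics/w20.png

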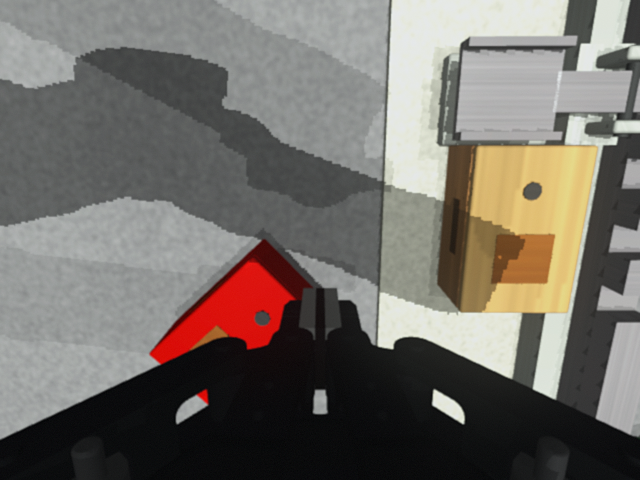

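View pics/t20.png

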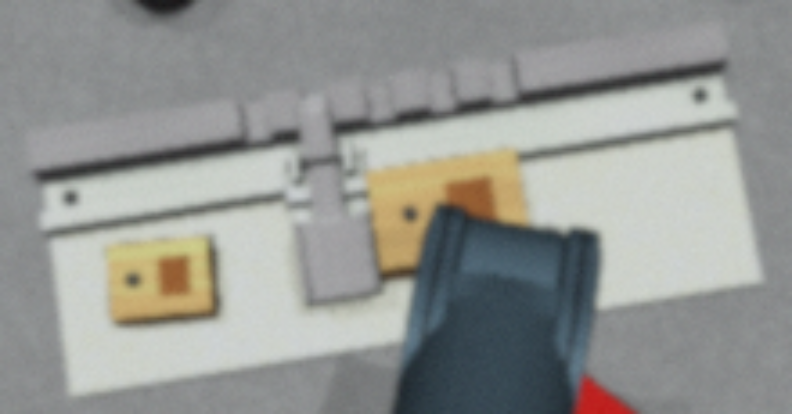

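```bash
python3 - <<'E'
from h import *
P=tojig(np.load('w20.npz')['W'],J)
def pr(n,m):
    Q=P[m];print(n,len(Q),np.percentile(Q,[.5,50,99.5],0).round(4).tolist() if len(Q) else '')
x,y,z=P[...,0],P[...,1],P[...,2]
pr('pad',(abs(z-.075)<.004)&(x>-.1)&(x<-.04)&(y>.028)&(y<.085))
pr('lips',(abs(z-.085)<.003)&(x>-.1)&(x<-.04)&(y>.0)&(y<.1))
pr('boxtop',(abs(z-.072)<.002)&(x>-.078)&(x<-.01)&(y<.0225))
W=np.load('top20.npz')['W'];P=tojig(W,np.load('J_top.npy'));x,y,z=P[...,0],P[...,1],P[...,2]
pr('top pad/lips',(z>.07)&(z<.09)&(x>-.1)&(x<-.04)&(y>.0215)&(y<.1))
pr('top arm at rack',(z>.065)&(z<.09)&(x>.045)&(x<.075)&(y>.02)&(y<.08))
Q=P[(abs(z-.057)<.005)&(abs(y-.19)<.06)&(x<0)&(x>-.13)];print('small',np.round(cv2.minAreaRect((Q[:,:2]*1000).astype(np.float32))[0],1))
E
```

```text
pad 7952 [[-0.0978, 0.0312, 0.0717], [-0.0697, 0.0562, 0.0751], [-0.0403, 0.0789, 0.0783]]
lips 1925 [[-0.0978, 0.0255, 0.0822], [-0.0698, 0.0788, 0.085], [-0.0404, 0.0837, 0.0868]]
boxtop 16282 [[-0.0777, -0.0959, 0.0704], [-0.0442, -0.0318, 0.0722], [-0.0104, 0.0219, 0.0738]]
top pad/lips 404 [[-0.0959, 0.0245, 0.0704], [-0.0685, 0.0539, 0.0757], [-0.0406, 0.0822, 0.0887]]
top arm at rack 69 [[0.0459, 0.0207, 0.0651], [0.0549, 0.0526, 0.0736], [0.072, 0.0784, 0.081]]
small [-54.9 192.2]
```

```bash
python3 -c "
from bench import arm
print(arm.close_job(),arm.state()['clock'])"
```

```text
the job is handed in; nothing more can be done
the job is handed in; nothing more can be done
```

I handed the job in at about 25.6 s on the robot's clock. The stop sits one notch away from the larger box, and that box is flush against the fence and the stop.

**What I did**
- **Stop:** I pressed the pad until the tab lifted out, carried the stop about 48 mm towards +y, which centred it on the next notch, and released it.
- **Box:** I slid the larger box along the deck to the fence first, then along the fence until it came firmly against the stop at about 10 N. A last light push towards the fence moved nothing.

**Last checks**
- **Latch:** the pad is back at z ≈ 75 mm, so the tab is fully home in the +50 mm notch.
- **Stop position:** the stop sits about 2.5–3 mm beyond the notch centre, at the end of the tab's play.
- **Box against the fence:** its centre measures x ≈ −40 mm, and its robot-side face keeps the same distance from the fence to within 0.2 mm along its length.
- **Box against the stop:** its end face and the stop face agree to within about 1 mm. That is the limit of the measurement, so contact rests on the force reading.
- **Small box:** it has not moved. I noticed no other thing shifted in the pictures, but did not measure the bystanders again.

**Disagreements and gaps**
- The scene and top cameras placed the jig about 4 mm apart, and I worked with a position between the two.
- In the final check the network did not find the box in the scene picture, so the end measurements come from the top and wrist cameras.
- In the last push towards the fence, contact came about 10 mm earlier than expected, with 12 N sideways and 15 N upward. The gripper's linkage probably touched the box's top edge. The box did not shift, and the forces stayed well under the limits.

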